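# Dress the gift-shop counter display

## Robot

A 6-joint arm with a two-finger parallel gripper is mounted at the origin on the work surface. World frame = base frame: x ahead of the robot, y to its left, z up, the work surface at z = 0. Lengths are in m, angles in rad, forces in N, time in s.
With the tool pointing down it reaches from about 0.425 to 0.95 m from the base axis. Payload 3.5 kg.
Tool frame: the origin (TCP) lies between the finger pads; the fingertips stand 8 mm ahead of it and the grasp point (between the pads) lies 11 mm behind it (tips_ahead is the z of the fingertips in the tool frame, in m); z points along the fingers, x is the direction in which the jaws open and shut, and the axes are right-handed (so a half turn about z gives the same grasp; the last joint's range is limited). The gripper opens to 85 mm and grips with 20 to 120 N. Pads are 22 mm wide; open, the fingers measure 114 mm over their backs; the gripper's body (76 mm by 85 mm) begins 54 mm behind the grasp point. The pads swing forward as they close: fully open they stand 13 mm farther back than shut.
Start: joints at [-1.453, 0.286, 1.577, -0, 1.279, -0.15], TCP at [0.179, -0.651, 0.239] pointing down, gripper open.
Joint ranges: [-2.77, 2.77], [-0.9, 2.22], [0.21, 2.48], [-1.53, 4.67], [0.24, 2.81], [-2.84, 2.84]. Speed limits (rad/s): [2.79, 2.79, 3.14, 3.14, 3.14, 3.14].

## Interface

Orientations are given as a unit quaternion [w, x, y, z].
In Python, from bench import * gives the robot as it stands.
- The arm moves only by the shell command python3 -m crank 'ROWS' [FORCE]. ROWS is JSON, a list of rows, each a list of 3 entries, a list of its own where there are three numbers: the turn, a rotation vector about the tool's x, y, z in rad, then the shift along the tool's x, y, z in mm, then the opening, from 0 (shut) to 1 (fully open). In form: [[[rx, ry, rz], [x, y, z], claw], ...]. A call has 1 to 5 rows; each row shifts and turns the commanded pose from where the row before left it, along the tool's axes as they then stand; what a row does not reach is not made up. A row lasts 1/10 s, in which the tool goes at most 50 mm and 8.59 degrees, less where a joint would pass 70% of its speed; a pose out of reach is approached as far as the arm can. A call with a gripper value outside its range is refused whole. The fingers move at their own pace and stop on an object; FORCE is the grip in N (left out, the last holds). Time passes only in rows, so rows that do not move let the fingers close. It gives the time, the measured TCP pose, the force and the opening at its end, in the units of the state.
- state(): the state, without advancing time (a new reading comes with each control period).
- read_camera(name): name is "scene" or "top"; returns the picture (480x640x3 uint8, red, green, blue); there is no depth.
- camera_model(name): a dict with "fx", "fy", "cx", "cy" (pixels), "R" (3x3) and "t" (3): a world point X has camera coordinates R X + t. Camera axes: x right, y down, z forward; pixel columns grow to the right and rows downward; lengths in m; the calibration is good to about 2 mm. A picture is of the moment at which its call begins. camera_model takes no time and is no camera call.
- job_done(): hands the job in, once; it reports no verdict.
The state is a dict: "t": time; "joints": joint angles; "qvel": joint speeds; "tau": joint torques, N m; "eef_pos": TCP position; "orientation": TCP orientation; "ft_force": force on the tool from outside, world axes, zero at the start; "wrist_torque": the same for the moment, N m; "finger_gap": finger opening in m.
Only numpy, scipy, OpenCV 4.12 (cv2) and the standard library are available. Lean on these libraries where they do the work, as an engineer would, in place of code of your own. Each camera call takes 0.05 s, during which the arm holds its last target.

## Task

Set up the counter display. Fit the oak shelf fully home on the stand's flatted post, its brass strip on the same side as the stand's brass strip, and stand the honey jar on the middle of the shelf. Looking at the stand from the robot's side (its brass side), centre the pink tin on the cork mat to the left of the stand and the green tin on the cork mat to the right, and stand the little black-lidded cream pot on the middle of the green tin; everything upright, and leave the mug and the candle where they are.

Things in the scene. Friction and masses are not known exactly. Their poses are not given: they have to be found in the camera images.
- stand: Fixed dark wood stand: base 70 (x) x 90 (y) x 10 mm, column 44 mm diameter to a shoulder at z = 50 mm, then a steel D shaft on the z axis to z = 66: radius 10, flat facing -x 5 mm off the axis; the last 4 mm are 1.6 mm slimmer all round. Brass strip along the base's -x edge, which faces the robot within 15 degrees; +y is its left. Origin: underside centre, z up.
- shelf: Loose pale oak plate 56 (x) x 90 (y) x 20 mm thick, lying flat, 90 to 160 g; D-shaped through hole on its z axis: radius 11.2 mm, flat towards -x 6.2 mm off the axis (1.2 mm clear of the shaft). Brass strip on top along its -x edge. Seated: underside at z = 50 mm, top at 70, x axis along the stand's x, shaft end 4 mm below its top. Origin: underside centre, z up.
- honey: Loose amber honey jar with a pale label band and a brass lid, 48 mm diameter, 60 mm high, about 200 g; goes on the shelf. Origin: centre of the underside, z up.
- pink_tin: Loose round pink tea tin with a steel rim and pink top, 56 mm diameter, 70 mm high, about 150 g. Origin: centre of the underside, z up.
- green_tin: Loose round green tea tin with a steel rim and flat green top, 56 mm diameter, 70 mm high, about 150 g. Origin: centre of the underside, z up.
- cream_pot: Loose small white cream pot with a black lid, 45 mm diameter, 32 mm high, about 90 g; goes on top of the green tin. Origin: centre of the underside, z up.
- round_mat: Fixed round cork mat, 80 mm diameter, 3 mm thick, 145 to 170 mm to one side of the stand (left or right by chance). Origin: centre of the underside, z up.
- square_mat: Fixed square cork mat, 75 x 75 mm, 3 mm thick, 145 to 170 mm to the stand's other side. Origin: centre of the underside, z up.
- mug: Bystander: loose blue ceramic mug, 80 mm rim diameter, 85 mm high, handle towards its own +y; not to be disturbed. Origin: centre of the underside, z up.
- candle: Bystander: loose white candle jar with a wooden lid, 78 mm diameter, 74 mm high; not to be disturbed. Origin: centre of the underside, z up.
There are look-alikes about, which are no part of the job. Leave any purple look-alike of the pink_tin alone.

How it is judged:
At the end, for the whole second after the job is handed in: Shelf on the stand's shoulder (5 mm high/off-axis, 0.3 rad turn); honey jar on the shelf, pink tin on the mat left (+y) of the stand, green tin on the right mat, cream pot on the green tin, each within 12 mm of the middle and 5 mm in height; all upright within 0.12 rad, released, at rest (horizontal distance between shelf and stand below 0.005 m and height (world z) of shelf between 0.045 and 0.055 m and angle between each of shelf, honey, cream_pot's own z axis and vertical below 0.12 rad and angle between the x axis of shelf and the x axis of stand, either way round below 0.3 rad and horizontal distance between honey and shelf below 0.012 m and height (world z) of honey between 0.065 and 0.075 m and horizontal distance between cream_pot and green_tin below 0.012 m and height (world z) of cream_pot between 0.068 and 0.078 m and ((y of round_mat in the frame of stand above 0.05 m and y of square_mat in the frame of stand below -0.05 m and horizontal distance between pink_tin and round_mat below 0.012 m and height (world z) of pink_tin between -0.002 and 0.008 m and angle between each of pink_tin, green_tin's own z axis and vertical below 0.12 rad and horizontal distance between green_tin and square_mat below 0.012 m and height (world z) of green_tin between -0.002 and 0.008 m) or (y of square_mat in the frame of stand above 0.05 m and y of round_mat in the frame of stand below -0.05 m and horizontal distance between pink_tin and square_mat below 0.012 m and height (world z) of pink_tin between -0.002 and 0.008 m and angle between each of pink_tin, green_tin's own z axis and vertical below 0.12 rad and horizontal distance between green_tin and round_mat below 0.012 m and height (world z) of green_tin between -0.002 and 0.008 m)) and linear speed of each of shelf, honey, pink_tin, green_tin, cream_pot below 0.02 m/s and angular speed of each of shelf, honey, pink_tin, green_tin, cream_pot below 0.2 rad/s); the robot touches nothing.
It fails at once if the mug is moved more than 20 mm or tipped (distance of mug from where it was at the start of the episode above 0.02 m or angle between mug's own z axis and vertical above 0.3 rad).
It fails at once if the candle is moved more than 20 mm or tipped (distance of candle from where it was at the start of the episode above 0.02 m or angle between candle's own z axis and vertical above 0.3 rad).
It also fails if it takes over 122 s, if anything falls off the work surface, if the arm or the gripper's body presses on something with over 40 N, if the wrist force passes 120 N, or if a joint passes its speed limit or range.

## Working session

There is one attempt and no reset: what is moved stays moved. The work goes in short steps, Python scripts to look and compute and a shell command to move; the robot and the scene stay as the last step left them, time stands still between calls to the robot, and variables do not carry over. Pictures are saved under pics/ and viewed, and the job is handed in when it is done.

```bash
ls; mkdir -p pics; python3 - <<'E'
from bench import *
import cv2
for n in ("scene","top"):
    cv2.imwrite(f"pics/{n}0.png",read_camera(n)[:,:,::-1])
    print(n,camera_model(n))
print(state())
E
```

```text
pics
scene {'fx': 495.11648103005314, 'fy': 495.11648103005314, 'cx': 309.2933298288406, 'cy': 243.95601408888646, 'R': array([[-0.33048611,  0.94364735, -0.01756715],
       [ 0.67044072,  0.22162114, -0.70809132],
       [-0.66429524, -0.24579208, -0.70590232]]), 't': array([ 0.11887659, -0.34646579,  1.47600612])}
top {'fx': 602.2261299666393, 'fy': 602.2261299666393, 'cx': 313.85196182474533, 'cy': 234.60678025008855, 'R': array([[ 2.80848020e-02, -9.99605541e-01, -7.29453972e-05],
       [-9.78227961e-01, -2.74691686e-02, -2.05707318e-01],
       [ 2.05624172e-01,  5.84860654e-03, -9.78613557e-01]]), 't': array([0.01604274, 0.55190349, 1.27803426])}
{'t': 0.1, 'joints': array([-1.45302450e+00,  2.87123621e-01,  1.57805955e+00,  1.64462005e-05,
        1.27861725e+00, -1.49994168e-01]), 'qvel': array([-0.0002029 , -0.00158991, -0.00456992, -0.00088714,  0.00017478,
        0.00019097]), 'tau': array([ 8.11549344e-04, -4.07295978e+01, -2.93700135e+01, -1.32415053e-04,
        3.40992628e-03, -1.75452439e-07]), 'eef_pos': array([ 0.17855562, -0.65034131,  0.23803878]), 'orientation': array([-7.98515980e-04,  7.95164000e-01, -6.06393431e-01, -7.62234194e-04]), 'ft_force': array([-0.25972949, -0.22102156,  1.41579395]), 'wrist_torque': array([ 0.02125869, -0.00361402,  0.03580147]), 'finger_gap': 0.08536701415960234}
```

View pics/scene0.png

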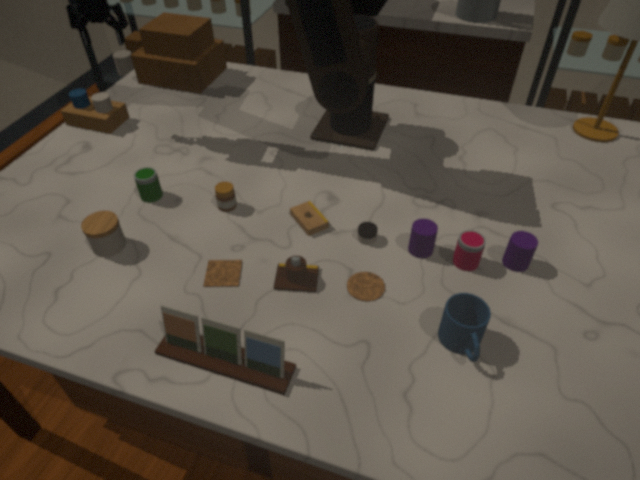

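View pics/top0.png

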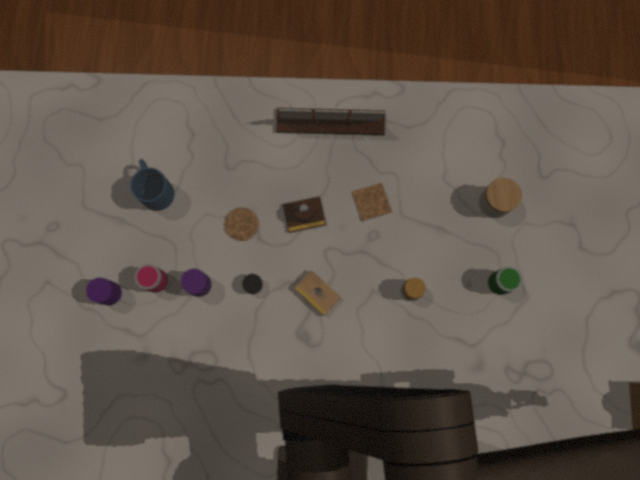

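The top view (up is +x, left is +y) shows the round mat left of the stand at about (241,223) and the square mat right of it at (372,201). The shelf is at (317,292), turned about 40°. The pink tin at (151,278) sits between two purple look-alikes at (103,290) and (196,281). The cream pot is at (253,284), honey at (413,288), and green at (505,281). Next I'll zoom in and measure.

```bash
cat > h.py <<'E'
from bench import *
import numpy as np, cv2
def ray(n,uv,z):
    c=camera_model(n);R=np.array(c["R"]);t=np.array(c["t"])
    uv=np.atleast_2d(np.asarray(uv,float))
    d=np.c_[(uv[:,0]-c["cx"])/c["fx"],(uv[:,1]-c["cy"])/c["fy"],np.ones(len(uv))]@R
    o=-R.T@t
    return o+d*((z-o[2])/d[:,2])[:,None]
def proj(n,P):
    c=camera_model(n);q=np.atleast_2d(P)@np.array(c["R"]).T+np.array(c["t"])
    return np.c_[q[:,0]/q[:,2]*c["fx"]+c["cx"],q[:,1]/q[:,2]*c["fy"]+c["cy"]]
def mask(im,lo,hi,roi):
    hsv=cv2.cvtColor(im,cv2.COLOR_RGB2HSV)
    m=cv2.inRange(hsv,np.array(lo),np.array(hi))
    k=np.zeros_like(m);x0,y0,x1,y1=roi;k[y0:y1,x0:x1]=m[y0:y1,x0:x1]
    return k
def big(m):
    cs,_=cv2.findContours(m,cv2.RETR_EXTERNAL,cv2.CHAIN_APPROX_NONE)
    return max(cs,key=cv2.contourArea)
E
python3 - <<'E'
import cv2
a=cv2.imread("pics/top0.png");b=cv2.imread("pics/scene0.png")
def crop(im,x0,y0,x1,y1,s,n):
    c=cv2.resize(im[y0:y1,x0:x1],None,fx=s,fy=s,interpolation=cv2.INTER_CUBIC)
    cv2.imwrite("pics/"+n,cv2.convertScaleAbs(c,alpha=1.7))
crop(a,215,170,405,330,4,"z1.png")
crop(a,80,250,270,320,4,"z2.png")
crop(b,190,170,400,310,3.7,"z3.png")
for (n,u,v) in [("pink",151,278),("purp",103,290),("cream",253,284),("honey",413,288),("green",509,281),("mat",241,223),("mat2",372,201),("shelf",303,300),("marble",330,350),("strip",325,307),("candle",504,195),("darkstand",290,214)]:
    print(n,cv2.cvtColor(a[v:v+1,u:u+1],cv2.COLOR_BGR2HSV)[0,0])
E
```

```text
pink [173 169 116]
purp [142 138  72]
cream [12 35 36]
honey [ 17 158 108]
green [ 57 148  76]
mat [ 15 125 104]
mat2 [ 14 127 104]
shelf [16 42 79]
marble [ 16  36 122]
strip [ 15 117 116]
candle [ 16 121 116]
darkstand [11 81 44]
```

View pics/z1.png

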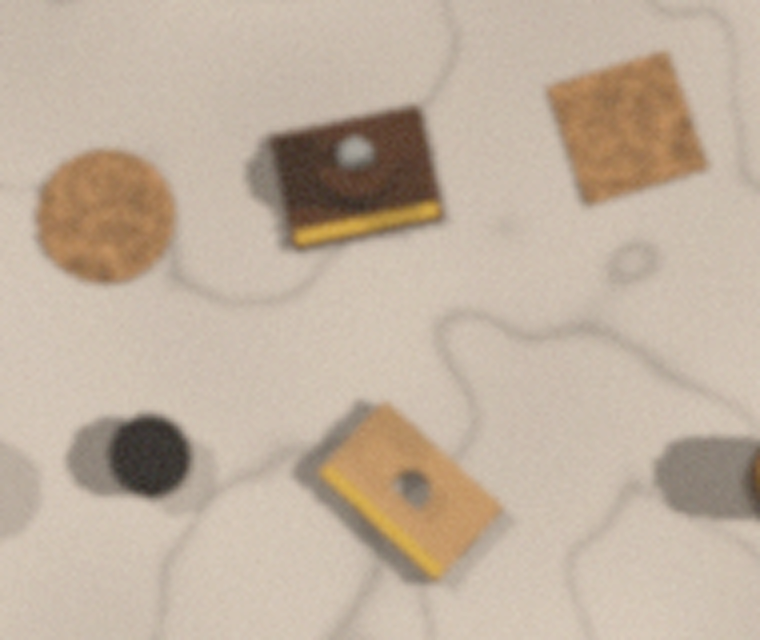

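View pics/z2.png

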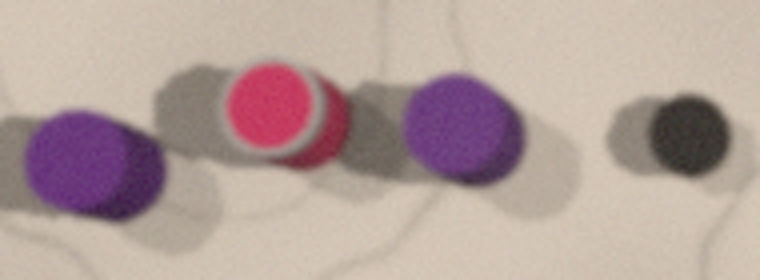

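View pics/z3.png

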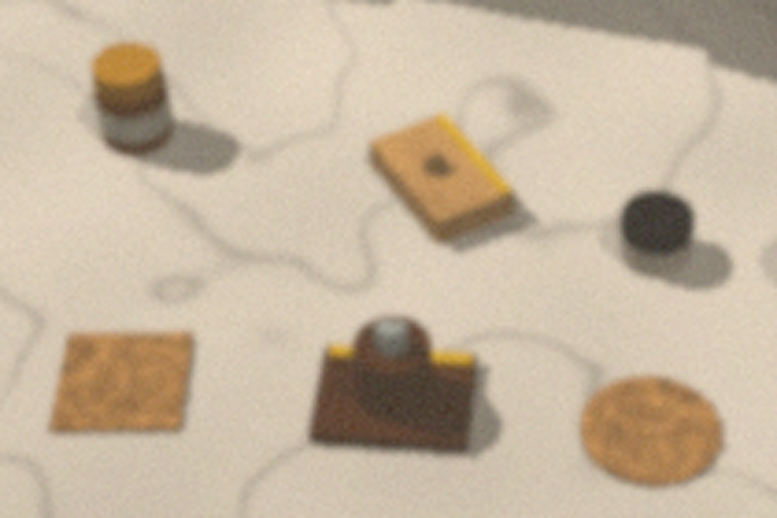

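The zooms show the brass strips clearly: the stand's faces the robot, and the shelf's is on its lower-left edge. Now colour masks cast onto the height planes.

```bash
cat > m.py <<'E'
from h import *
T=cv2.GaussianBlur(cv2.imread("pics/top0.png")[:,:,::-1].copy(),(3,3),0)
S=cv2.GaussianBlur(cv2.imread("pics/scene0.png")[:,:,::-1].copy(),(3,3),0)
np.set_printoptions(precision=4,suppress=True)
def ell(n,im,lo,hi,roi,z):
    c=big(mask(im,lo,hi,roi)); e=cv2.fitEllipse(c); M=cv2.moments(c)
    p=ray(n,[e[0]],z)[0]
    print(np.array(e[0]),np.array(e[1]),p); return p
def rect(n,im,lo,hi,roi,z):
    c=big(mask(im,lo,hi,roi))[:,0,:]
    P=ray(n,c+0.0,z)[:,:2]
    r=cv2.minAreaRect((P*1000).astype(np.float32)); print(r); return r
print("pink");ell("top",T,(160,140,95),(180,255,255),(135,260,170,290),.07)
print("green");ell("top",T,(40,110,60),(75,255,255),(495,265,525,295),.07)
print("honey top");ell("top",T,(8,120,90),(24,255,255),(395,270,435,310),.06)
print("cream");ell("top",T,(0,0,0),(180,255,60),(240,270,270,298),.032)
print("mat");ell("top",T,(8,90,60),(24,255,255),(215,200,268,248),.003)
print("sq");rect("top",T,(8,90,60),(24,255,255),(345,175,400,230),.003)
print("shelf");rect("top",T,(8,70,60),(30,255,255),(285,265,350,325),.02)
print("stripshelf");rect("top",T,(18,150,60),(30,255,255),(285,265,350,325),.02)
print("stand");rect("top",T,(0,60,0),(30,255,255),(275,190,335,240),.01)
print("strip");rect("top",T,(18,150,60),(30,255,255),(275,190,335,240),.01)
print("purp1");rect("top",T,(130,90,30),(155,255,255),(80,270,125,315),.035)
print("purp2");rect("top",T,(130,90,30),(155,255,255),(175,260,215,305),.035)
print("mug");rect("top",T,(95,40,20),(125,255,255),(120,150,190,220),.085)
print("candle");ell("top",T,(8,70,60),(24,255,255),(480,170,530,220),.074)
print("SCENE")
print("pinkbody");ell("scene",S,(165,120,20),(180,255,255),(445,220,495,280),.035)
print("purp1");ell("scene",S,(130,70,20),(160,255,255),(495,220,545,280),.035)
print("purp2");ell("scene",S,(130,70,20),(160,255,255),(400,210,446,265),.035)
print("green");ell("scene",S,(40,80,20),(75,255,255),(125,150,170,210),.035)
print("honey");ell("scene",S,(8,130,70),(24,255,255),(205,170,245,195),.06)
print("mat");ell("scene",S,(5,90,40),(24,255,255),(335,260,395,310),.003)
print("sq");rect("scene",S,(5,90,40),(24,255,255),(195,250,250,295),.003)
print("shelf");rect("scene",S,(5,70,80),(30,255,255),(280,190,340,245),.02)
E
python3 m.py; python3 - <<'E'
import cv2
a=cv2.imread("pics/top0.png");print(cv2.cvtColor(a[203:216:2,300:310:2],cv2.COLOR_BGR2HSV)[:,:,1:])
E
```

```text
pink
[146.9944 276.0504] [17.8098 18.6773] [0.4468 0.3899 0.07  ]
green
[509.163  278.3508] [17.2183 18.7665] [ 0.4638 -0.3935  0.07  ]
honey top
[414.6207 287.7137] [17.9576 19.3615] [ 0.439  -0.1907  0.06  ]
cream
[251.6891 283.6649] [17.8446 19.2014] [0.4413 0.1667 0.032 ]
mat
[241.0653 223.619 ] [31.2206 32.4337] [0.5839 0.2013 0.003 ]
sq
((645.806884765625, -100.11529541015625), (72.95589447021484, 72.57220458984375), 19.060087203979492)
shelf
((427.61981201171875, 21.801212310791016), (92.8345947265625, 58.99615478515625), 49.19985580444336)
stripshelf
((410.01458740234375, 35.14995574951172), (74.26556396484375, 3.2913899421691895), 49.40188217163086)
stand
((608.7437133789062, 56.80320358276367), (70.84552764892578, 90.58139038085938), 13.990091323852539)
strip
((583.855224609375, 49.718116760253906), (8.908376693725586, 78.81050109863281), 13.999344825744629)
purp1
((416.19732666015625, 494.0655517578125), (74.11058044433594, 51.519474029541016), 84.5595703125)
purp2
((442.343017578125, 292.24285888671875), (51.316768646240234, 58.57402038574219), 1.6091622114181519)
mug
((6
[... 527 characters left out ...]
.3965 285.9966] [27.7114 37.3388] [0.584 0.203 0.003]
sq
((644.8504028320312, -98.22563171386719), (75.21060943603516, 73.94920349121094), 18.614168167114258)
shelf
((432.47357177734375, 24.35342025756836), (105.54105377197266, 67.30612182617188), 49.15922927856445)
[[[116  57]
  [ 89  63]
  [ 81  66]
  [107  57]
  [116  55]]

 [[ 53  67]
  [ 27  86]
  [ 28  92]
  [ 46  78]
  [ 96  61]]

 [[ 29  79]
  [ 24  97]
  [ 21  98]
  [ 22  91]
  [ 60  68]]

 [[ 31  73]
  [ 21  87]
  [ 21  84]
  [ 30  77]
  [ 51  60]]

 [[ 51  60]
  [ 36  64]
  [ 40  57]
  [ 72  57]
  [ 97  55]]

 [[107  55]
  [115  53]
  [117  50]
  [130  51]
  [102  55]]

 [[123  52]
  [112  57]
  [111  55]
  [127  58]
  [137  56]]]
```

```bash
cat > go.py <<'E'
import sys
from h import *
from scipy.spatial.transform import Rotation as Ro
def rep(x=None,y=None,z=None,yaw=None):
    s=state();p=np.array(s["eef_pos"]);q=s["orientation"];R=Ro.from_quat([q[1],q[2],q[3],q[0]])
    M=R.as_matrix();yw=np.degrees(np.arctan2(M[1,0],M[0,0]))
    print("t",round(s["t"],2),"pos",p.round(4),"yaw",yw.round(2),"tilt",np.degrees(np.arccos(-M[2,2])).round(2),"gap",round(s["finger_gap"],4),"F",np.round(s["ft_force"],1),"j",np.round(s["joints"],2))
    if yaw is not None: print("  turn about tool z rad",np.round(-((np.radians(yaw-yw)+np.pi/2)%np.pi-np.pi/2),4))
    if x is not None:
        d=np.array([x,y,z])-p; print("  shift tool mm (present axes)",(M.T@d*1000).round(1),"norm",(np.linalg.norm(d)*1000).round(1))
        if yaw is not None:
            a=np.radians((yaw-yw+90)%180-90);Rz=Ro.from_euler('z',a).as_matrix()@M
            print("  shift tool mm (after turn)",(Rz.T@d*1000).round(1))
if __name__=="__main__": rep(*[float(a) for a in sys.argv[1:]])
E
python3 go.py .464 -.3935 .16
python3 - <<'E'
from m import *
print("=====shaft")
m=mask(T,(0,0,72),(180,55,255),(290,195,318,217))
c=big(m);M=cv2.moments(c);uv=[M['m10']/M['m00'],M['m01']/M['m00']];print(uv,cv2.contourArea(c),ray("top",[uv],.066))
x,y,w,h=cv2.boundingRect(c);print(x,y,w,h)
m=mask(T,(0,0,0),(180,70,85),(305,280,332,302));c=big(m);M=cv2.moments(c);uv=[M['m10']/M['m00'],M['m01']/M['m00']];print("hole",uv,cv2.contourArea(c),ray("top",[uv],.02))
print(proj("top",[[.6087,.0568,.066]]))
c=camera_model("top");print(-c["R"].T@c["t"])
E
```

```text
t 0.1 pos [ 0.1786 -0.6503  0.238 ] yaw -74.66 tilt 0.13 gap 0.0854 F [-0.3 -0.2  1.4] j [-1.45  0.29  1.58  0.    1.28 -0.15]
  shift tool mm (present axes) [-172.  -343.2   78.5] norm 391.8
pink
[146.9944 276.0504] [17.8098 18.6773] [0.4468 0.3899 0.07  ]
green
[509.163  278.3508] [17.2183 18.7665] [ 0.4638 -0.3935  0.07  ]
honey top
[414.6207 287.7137] [17.9576 19.3615] [ 0.439  -0.1907  0.06  ]
cream
[251.6891 283.6649] [17.8446 19.2014] [0.4413 0.1667 0.032 ]
mat
[241.0653 223.619 ] [31.2206 32.4337] [0.5839 0.2013 0.003 ]
sq
((645.806884765625, -100.11529541015625), (72.95589447021484, 72.57220458984375), 19.060087203979492)
shelf
((427.61981201171875, 21.801212310791016), (92.8345947265625, 58.99615478515625), 49.19985580444336)
stripshelf
((410.01458740234375, 35.14995574951172), (74.26556396484375, 3.2913899421691895), 49.40188217163086)
stand
((608.7437133789062, 56.80320358276367), (70.84552764892578, 90.58139038085938), 13.990091323852539)
strip
((583.855224609375, 49.718116760253906), (8.908376693725586, 78.81050109863281), 13.999344825744629)
purp1
((416.19732666015625,
[... 498 characters left out ...]
035 ]
purp2
[422.5506 235.764 ] [23.8593 35.5266] [0.4307 0.2906 0.035 ]
green
[149.909  190.9979] [19.4771 22.999 ] [ 0.4822 -0.3736  0.035 ]
honey
[223.6712 188.3857] [11.9527 16.5522] [ 0.4435 -0.1867  0.06  ]
mat
[365.3965 285.9966] [27.7114 37.3388] [0.584 0.203 0.003]
sq
((644.8504028320312, -98.22563171386719), (75.21060943603516, 73.94920349121094), 18.614168167114258)
shelf
((432.47357177734375, 24.35342025756836), (105.54105377197266, 67.30612182617188), 49.15922927856445)
=====shaft
[299.8306306306306, 197.10090090090088] 92.5 [[0.6341 0.0652 0.066 ]]
290 195 28 7
hole [317.8863636363636, 291.4318181818182] 22.0 [[0.4295 0.0191 0.02  ]]
[[303.2172 208.2135]]
[0.2766 0.0237 1.3642]
```

```bash
python3 -m crank '[[[0,0,0],[-17,-34,0],1],[[0,0,0],[-17,-34,0],1],[[0,0,0],[-17,-34,0],1],[[0,0,0],[-17,-34,0],1],[[0,0,0],[-17,-34,0],1]]' 40; python3 -m crank '[[[0,0,0],[-17,-34,0],1],[[0,0,0],[-17,-34,0],1],[[0,0,0],[-17,-34,20],1],[[0,0,0],[-17,-34,25],1],[[0,0,0],[-17,-34,25],1]]'; python3 go.py .464 -.3935 .05
```

```text
t: 0.6
eef_pos: [0.3209, -0.5225, 0.2387]
orientation: [-0.0, 0.795, -0.607, -0.0]
ft_force: [-0.4, 0.4, -0.1]
finger_gap: 0.0856
t: 1.1
eef_pos: [0.4625, -0.3958, 0.1685]
orientation: [0.0, 0.795, -0.606, 0.0]
ft_force: [0.6, -0.6, -0.3]
finger_gap: 0.0852
t 1.1 pos [ 0.4625 -0.3958  0.1685] yaw -74.66 tilt 0.03 gap 0.0852 F [ 0.6 -0.6 -0.3] j [-0.87  0.21  1.81  0.    1.13  0.43]
  shift tool mm (present axes) [ -1.8  -2.  118.5] norm 118.6
```

```bash
python3 -m crank '[[[0,0,0],[-2,-2,30],1],[[0,0,0],[0,0,30],1],[[0,0,0],[0,0,30],1],[[0,0,0],[0,0,25],1],[[0,0,0],[0,0,13],1]]'; python3 -m crank '[[[0,0,0],[0,0,0],0.2],[[0,0,0],[0,0,0],0.2],[[0,0,0],[0,0,0],0.2],[[0,0,0],[0,0,0],0.2],[[0,0,0],[0,0,0],0.2]]' 40; python3 go.py .6455 -.099 .14
```

```text
t: 1.6
eef_pos: [0.4615, -0.3928, 0.038]
orientation: [-0.001, 0.795, -0.606, -0.003]
ft_force: [0.8, -0.2, 0.0]
finger_gap: 0.0854
t: 2.1
eef_pos: [0.4636, -0.3954, 0.0428]
orientation: [0.0, 0.795, -0.606, 0.001]
ft_force: [-0.1, -0.2, 2.2]
finger_gap: 0.0547
t 2.1 pos [ 0.4636 -0.3954  0.0428] yaw -74.66 tilt 0.16 gap 0.0547 F [-0.1 -0.2  2.2] j [-0.87  0.37  1.86  0.    0.9   0.43]
  shift tool mm (present axes) [-237.5 -253.9  -97.5] norm 361.1
```

```bash
python3 -m crank '[[[0,0,0],[0,0,-15],0.2],[[0,0,0],[0,0,-30],0.2],[[0,0,0],[-15,-15,-30],0.2],[[0,0,0],[-28,-30,-25],0.2],[[0,0,0],[-28,-30,0],0.2]]'; python3 -m crank '[[[0,0,0],[-28,-30,0],0.2],[[0,0,0],[-28,-30,0],0.2],[[0,0,0],[-28,-30,0],0.2],[[0,0,0],[-28,-30,0],0.2],[[0,0,0],[-25,-28,0],0.2]]';  python3 go.py .6455 -.099 .047
```

```text
t: 2.6
eef_pos: [0.5191, -0.3077, 0.1477]
orientation: [0.0, 0.795, -0.607, 0.005]
ft_force: [0.7, 0.9, -1.1]
finger_gap: 0.0547
t: 3.1
eef_pos: [0.6236, -0.1331, 0.1424]
orientation: [-0.0, 0.795, -0.606, 0.0]
ft_force: [0.9, -0.5, -1.3]
finger_gap: 0.0547
t 3.1 pos [ 0.6236 -0.1331  0.1424] yaw -74.62 tilt 0.04 gap 0.0547 F [ 0.9 -0.5 -1.3] j [-0.37  0.3   1.75  0.    1.1   0.93]
  shift tool mm (present axes) [-27.1 -30.1  95.4] norm 103.6
```

```bash
python3 -m crank '[[[0,0,0],[-20,-22,20],0.2],[[0,0,0],[-7,-8,25],0.2],[[0,0,0],[0,0,20],0.2],[[0,0,0],[0,0,12],0.2],[[0,0,0],[0,0,0],0.2]]';python3 go.py .6455 -.099 .047; python3 - <<'E'
import cv2
from bench import *
for n,r in (("top",(300,150,440,260)),("scene",(170,180,310,310))):
    a=read_camera(n)[:,:,::-1];x0,y0,x1,y1=r
    cv2.imwrite(f"pics/g_{n}.png",cv2.convertScaleAbs(cv2.resize(a[y0:y1,x0:x1],None,fx=4,fy=4),alpha=1.7))
E
```

```text
t: 3.6
eef_pos: [0.6432, -0.1006, 0.0625]
orientation: [0.001, 0.795, -0.606, -0.002]
ft_force: [0.9, 0.5, -0.5]
finger_gap: 0.0544
t 3.6 pos [ 0.6432 -0.1006  0.0625] yaw -74.66 tilt 0.25 gap 0.0544 F [ 0.9  0.5 -0.5] j [-0.31  0.43  1.74 -0.    0.98  0.99]
  shift tool mm (present axes) [-0.9 -2.7 15.4] norm 15.7
```

View pics/g_scene.png

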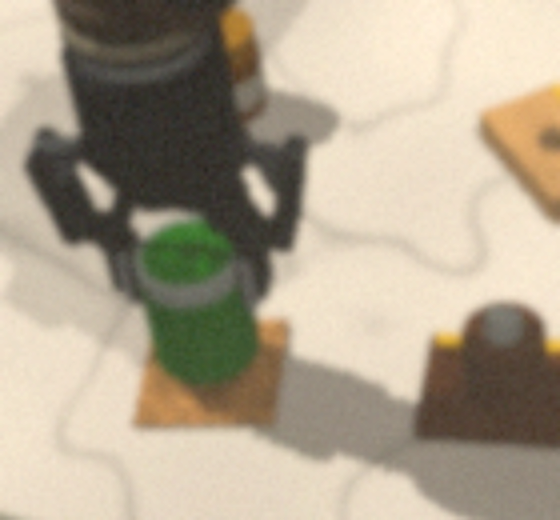

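The tin hangs upright above the square mat. Lowering it the rest of the way.

```bash
python3 -m crank '[[[0,0,0],[-1,-2,9],0.2],[[0,0,0],[0,0,5],0.2],[[0,0,0],[0,0,2],0.2],[[0,0,0],[0,0,0],0.2],[[0,0,0],[0,0,0],0.2]]';python3 go.py .6455 -.099 .046
```

```text
t: 4.2
eef_pos: [0.6465, -0.0995, 0.0484]
orientation: [-0.0, 0.795, -0.606, 0.0]
ft_force: [0.2, -0.2, -0.2]
finger_gap: 0.0546
t 4.2 pos [ 0.6465 -0.0995  0.0484] yaw -74.66 tilt 0.01 gap 0.0546 F [ 0.2 -0.2 -0.2] j [-0.31  0.45  1.74  0.    0.95  1.  ]
  shift tool mm (present axes) [-0.8  0.8  2.4] norm 2.7
```

```bash
python3 -m crank '[[[0,0,0],[0,0,1.5],0.2],[[0,0,0],[0,0,1],0.2],[[0,0,0],[0,0,0],0.2],[[0,0,0],[0,0,0],0.2]]';python3 go.py;  python3 -m crank '[[[0,0,0],[0,0,0],0.8],[[0,0,0],[0,0,0],1],[[0,0,0],[0,0,0],1],[[0,0,0],[0,0,-10],1],[[0,0,0],[0,0,-30],1]]'; python3 -m crank '[[[0,0,0],[0,0,-40],1],[[0,0,0],[0,0,-40],1],[[0,0,0],[0,0,-20],1]]'; python3 go.py .4285 .021 .16 -40.8
```

```text
t: 4.6
eef_pos: [0.6464, -0.0995, 0.0459]
orientation: [-0.0, 0.795, -0.606, 0.0]
ft_force: [0.4, 0.2, -0.8]
finger_gap: 0.0548
t 4.6 pos [ 0.6464 -0.0995  0.0459] yaw -74.65 tilt 0.01 gap 0.0548 F [ 0.4  0.2 -0.8] j [-0.31  0.45  1.74 -0.    0.95  1.  ]
t: 5.1
eef_pos: [0.6439, -0.0988, 0.0831]
orientation: [0.001, 0.795, -0.606, -0.003]
ft_force: [-0.2, 0.3, 0.3]
finger_gap: 0.0853
t: 5.4
eef_pos: [0.6484, -0.1, 0.1919]
orientation: [-0.001, 0.795, -0.606, 0.004]
ft_force: [0.7, 0.4, 0.5]
finger_gap: 0.0857
t 5.4 pos [ 0.6484 -0.1     0.1919] yaw -74.65 tilt 0.45 gap 0.0857 F [0.7 0.4 0.5] j [-0.31  0.28  1.67  0.    1.18  1.  ]
  turn about tool z rad -0.5908
  shift tool mm (present axes) [-175.1  180.2   29.9] norm 253.0
  shift tool mm (after turn) [-245.7   52.3   30.5]
```

Rotate and travel to the shelf, then refresh the shelf and green tin measurements.

```bash
python3 -m crank '[[[0,0,-0.148],[0,0,0],1],[[0,0,-0.148],[0,0,0],1],[[0,0,-0.148],[0,0,0],1],[[0,0,-0.148],[0,0,0],1],[[0,0,0],[0,0,0],1]]'; python3 -m crank '[[[0,0,0],[-35,7,0],1],[[0,0,0],[-40,8,0],1],[[0,0,0],[-40,8,5],1],[[0,0,0],[-40,8,5],1],[[0,0,0],[-35,8,5],1]]'; python3 go.py .4285 .021 .11 -40.8
python3 - <<'E'
from h import *
a=read_camera("top")
cv2.imwrite("pics/top1.png",a[:,:,::-1])
T=cv2.GaussianBlur(a,(3,3),0)
c=big(mask(T,(40,110,60),(75,255,255),(345,150,400,230)));e=cv2.fitEllipse(c);print(e,ray("top",[e[0]],.073))
E
```

```text
t: 5.9
eef_pos: [0.6465, -0.0995, 0.1868]
orientation: [-0.0, 0.937, -0.348, 0.001]
ft_force: [0.8, -0.5, 0.1]
finger_gap: 0.0854
t: 6.4
eef_pos: [0.4754, -0.0042, 0.171]
orientation: [-0.0, 0.937, -0.35, 0.0]
ft_force: [0.4, 0.1, -0.5]
finger_gap: 0.085
t 6.4 pos [ 0.4754 -0.0042  0.171 ] yaw -40.94 tilt 0.03 gap 0.085 F [ 0.4  0.1 -0.5] j [-0.22 -0.09  2.12  0.    1.12  0.49]
  turn about tool z rad -0.0025
  shift tool mm (present axes) [-52.   11.7  61. ] norm 81.0
  shift tool mm (after turn) [-52.   11.6  61. ]
((373.7333679199219, 192.54432678222656), (16.287166595458984, 16.93556785583496), 105.66091918945312) [[ 0.64722659 -0.0989759   0.073     ]]
```

View pics/top1.png

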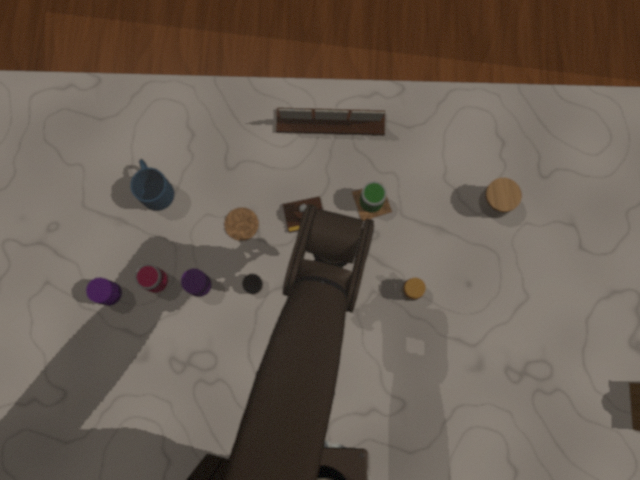

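Green sits within 2 mm of the mat centre. Now onto the shelf.

```bash
python3 -m crank '[[[0,0,0],[-20,4,0],1],[[0,0,0],[-20,4,10],1],[[0,0,0],[-12,3,20],1],[[0,0,0],[0,0,30],1],[[0,0,0],[0,0,0],1]]';  python3 go.py .4285 .021 .012 -40.8
```

```text
t: 6.95
eef_pos: [0.4275, 0.0212, 0.1079]
orientation: [0.001, 0.937, -0.349, -0.004]
ft_force: [-0.1, 0.4, -0.6]
finger_gap: 0.0853
t 6.95 pos [0.4275 0.0212 0.1079] yaw -40.88 tilt 0.41 gap 0.0853 F [-0.1  0.4 -0.6] j [-0.19 -0.11  2.26 -0.    1.    0.52]
  turn about tool z rad -0.0013
  shift tool mm (present axes) [ 1.5 -0.9 95.9] norm 95.9
  shift tool mm (after turn) [ 1.5 -0.9 95.9]
```

```bash
python3 -m crank '[[[0,0,0],[0,0,30],1],[[0,0,0],[0,0,30],1],[[0,0,0],[0,0,20],1],[[0,0,0],[0,0,10],1],[[0,0,0],[0,0,0],1]]';  python3 go.py .4285 .021 .012 -40.8; python3 - <<'E'
import cv2
from bench import *
for n,r in (("scene",(250,150,390,270)),):
    a=read_camera(n)[:,:,::-1];x0,y0,x1,y1=r
    cv2.imwrite(f"pics/s_{n}.png",cv2.convertScaleAbs(cv2.resize(a[y0:y1,x0:x1],None,fx=5,fy=5),alpha=1.7))
E
```

```text
t: 7.45
eef_pos: [0.4305, 0.0204, 0.0207]
orientation: [0.0, 0.937, -0.349, -0.001]
ft_force: [0.9, 0.2, 0.5]
finger_gap: 0.0852
t 7.45 pos [0.4305 0.0204 0.0207] yaw -40.81 tilt 0.08 gap 0.0852 F [0.9 0.2 0.5] j [-0.19  0.07  2.29  0.    0.78  0.52]
  turn about tool z rad -0.0002
  shift tool mm (present axes) [-1.9  0.8  8.7] norm 8.9
  shift tool mm (after turn) [-1.9  0.8  8.7]
```

View pics/s_scene.png

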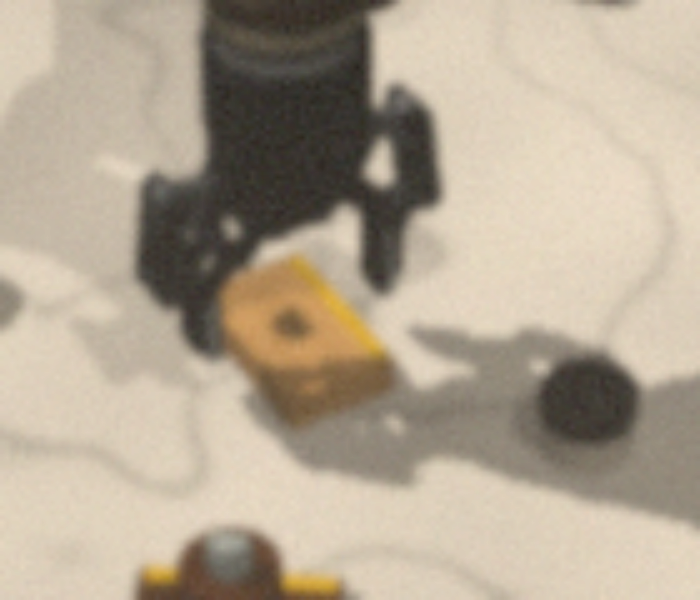

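Fingers straddle the shelf with the hole (293,322) midway between the tips. Lower and grip.

```bash
python3 -m crank '[[[0,0,0],[-1,0,5],1],[[0,0,0],[-1,0,4],1],[[0,0,0],[0,0,0],0.7],[[0,0,0],[0,0,0],0.3],[[0,0,0],[0,0,0],0.3]]' 50;python3 -m crank '[[[0,0,0],[0,0,0],0.3],[[0,0,0],[0,0,0],0.3],[[0,0,0],[0,0,0],0.3]]' ;  python3 go.py .4285 .021 .012 -40.8
```

```text
t: 8.0
eef_pos: [0.4295, 0.0218, 0.0125]
orientation: [-0.0, 0.937, -0.348, 0.001]
ft_force: [1.1, 0.3, -0.6]
finger_gap: 0.0545
t: 8.3
eef_pos: [0.4295, 0.0218, 0.0125]
orientation: [-0.0, 0.937, -0.348, 0.001]
ft_force: [-0.7, -0.6, 5.5]
finger_gap: 0.0544
t 8.3 pos [0.4295 0.0218 0.0125] yaw -40.74 tilt 0.06 gap 0.0544 F [-0.7 -0.6  5.5] j [-0.19  0.08  2.29  0.    0.76  0.52]
  turn about tool z rad 0.0011
  shift tool mm (present axes) [-0.3  1.3  0.5] norm 1.4
  shift tool mm (after turn) [-0.3  1.3  0.5]
```

```bash
python3 -m crank '[[[0,0,0],[0,0,-12],0.3],[[0,0,0],[0,0,-30],0.3],[[0,0,0],[0,0,-35],0.3],[[0,0,0],[0,0,-35],0.3],[[0,0,0],[0,0,-20],0.3]]'; python3 -m crank '[[[0,0,-0.12],[0,0,0],0.3],[[0,0,-0.12],[0,0,0],0.3],[[0,0,-0.12],[0,0,0],0.3],[[0,0,-0.12],[0,0,0],0.3],[[0,0,-0.12],[0,0,0],0.3]]';python3 -m crank '[[[0,0,-0.12],[0,0,0],0.3],[[0,0,-0.12],[0,0,0],0.3],[[0,0,-0.115],[0,0,0],0.3],[[0,0,0],[0,0,0],0.3]]';  python3 go.py .6087 .0568 .12 14
```

```text
t: 8.8
eef_pos: [0.4297, 0.0217, 0.1469]
orientation: [-0.0, 0.937, -0.348, 0.002]
ft_force: [0.6, -0.7, -0.6]
finger_gap: 0.0548
t: 9.3
eef_pos: [0.4282, 0.022, 0.1437]
orientation: [0.0, 0.999, -0.053, -0.0]
ft_force: [-1.1, 0.2, -1.4]
finger_gap: 0.0546
t: 9.7
eef_pos: [0.4283, 0.0219, 0.1437]
orientation: [-0.0, 0.993, 0.122, -0.0]
ft_force: [-0.6, -1.1, -1.0]
finger_gap: 0.0544
t 9.7 pos [0.4283 0.0219 0.1437] yaw 13.97 tilt 0.04 gap 0.0544 F [-0.6 -1.1 -1. ] j [-0.19 -0.17  2.24 -0.    1.07 -0.43]
  turn about tool z rad -0.0005
  shift tool mm (present axes) [183.5   9.7  23.5] norm 185.3
  shift tool mm (after turn) [183.5   9.8  23.5]
```

```bash
python3 -m crank '[[[0,0,0],[20,1,0],0.3],[[0,0,0],[35,2,0],0.3],[[0,0,0],[40,2,0],0.3],[[0,0,0],[40,2,0],0.3],[[0,0,0],[30,2,10],0.3]]'; python3 -m crank '[[[0,0,0],[18,1,15],0.3],[[0,0,0],[0,0,15],0.3],[[0,0,0],[0,0,0],0.3],[[0,0,0],[0,0,0],0.3]]';  python3 go.py .6087 .0568 .0625 14;  python3 - <<'E'
import cv2
from bench import *
for n,r in (("scene",(230,190,370,310)),("top",(240,150,380,270))):
    a=read_camera(n)[:,:,::-1];x0,y0,x1,y1=r
    cv2.imwrite(f"pics/t_{n}raw.png",a)
    cv2.imwrite(f"pics/t_{n}.png",cv2.convertScaleAbs(cv2.resize(a[y0:y1,x0:x1],None,fx=5,fy=5,interpolation=cv2.INTER_CUBIC),alpha=1.7))
E
```

```text
t: 10.2
eef_pos: [0.5941, 0.0533, 0.1353]
orientation: [0.0, 0.993, 0.12, 0.002]
ft_force: [0.3, 0.6, -0.3]
finger_gap: 0.0546
t: 10.6
eef_pos: [0.6072, 0.0563, 0.1029]
orientation: [-0.0, 0.993, 0.121, -0.001]
ft_force: [-0.1, -0.4, -1.1]
finger_gap: 0.0544
t 10.6 pos [0.6072 0.0563 0.1029] yaw 13.93 tilt 0.17 gap 0.0544 F [-0.1 -0.4 -1.1] j [-0.07  0.29  1.84 -0.    1.02 -0.32]
  turn about tool z rad -0.0013
  shift tool mm (present axes) [ 1.7 -0.1 40.4] norm 40.5
  shift tool mm (after turn) [ 1.7 -0.1 40.4]
```

View pics/t_scene.png

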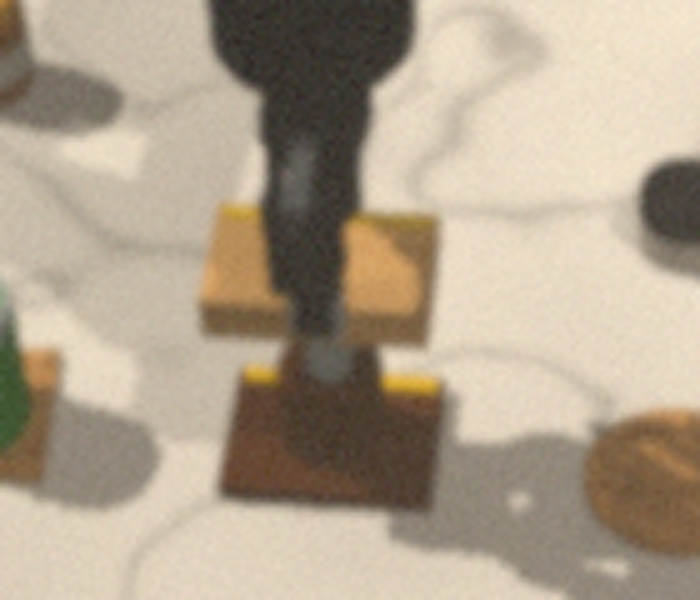

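View pics/t_top.png

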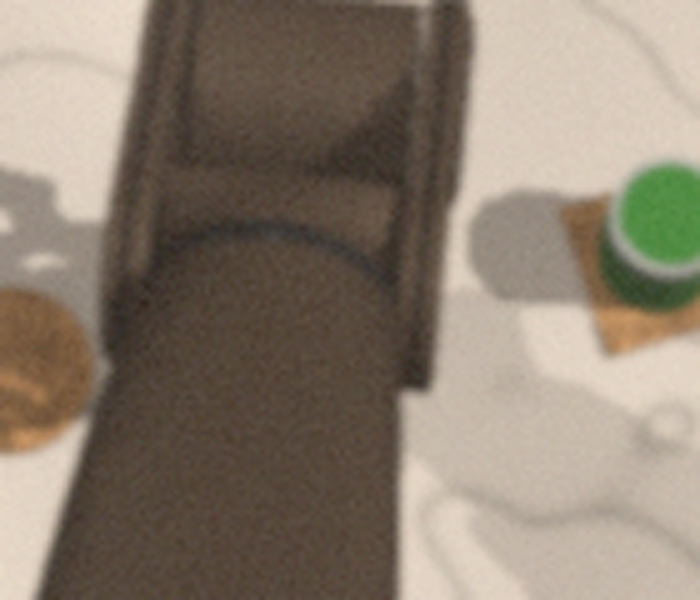

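The shelf is level and square above the stand, brass strips on the same side. Measuring the residual sideways offset from the scene view, using the same edges of shelf and base.

```bash
cat > sm.py <<'E'
from h import *
import sys
np.set_printoptions(precision=4,suppress=True)
def meas(im,zt):
    S=cv2.GaussianBlur(im,(3,3),0).astype(float)
    sat=cv2.cvtColor(S.astype(np.uint8),cv2.COLOR_RGB2HSV)[:,:,1].astype(float)
    # shelf mid-thickness end edges: along rows, find sat crossing at left/right ends of oak
    return sat
im=cv2.imread("pics/t_sceneraw.png")[:,:,::-1].copy()
hsv=cv2.cvtColor(cv2.GaussianBlur(im,(3,3),0),cv2.COLOR_RGB2HSV)
for r in range(232,262,2): print(r,hsv[r,266:278,1],hsv[r,310:322,1])
E
python3 sm.py
```

```text
232 [ 42  40  40  40  40  45  60  90 123 147 157 156] [73 73 73 74 72 67 62 54 46 42 38 40]
234 [ 40  40  40  40  44  49  70  99 125 138 143 147] [139 139 137 137 137 129 106  76  54  43  40  40]
236 [ 42  40  40  40  44  58  82 107 124 131 131 131] [133 131 129 134 131 124 101  76  56  44  41  39]
238 [ 40  42  42  42  50  66  94 117 129 131 131 131] [124 121 121 121 123 116  98  72  52  45  43  43]
240 [ 41  41  41  44  57  82 108 125 132 133 133 132] [130 125 120 123 124 114  90  63  49  44  41  41]
242 [ 39  41  44  49  67  96 121 131 132 131 132 133] [132 130 129 127 123 110  87  61  45  42  41  42]
244 [ 40  40  42  52  77 107 124 133 133 132 135 135] [133 131 129 126 119 106  82  59  47  42  41  43]
246 [ 39  43  48  60  88 113 127 134 133 133 132 134] [134 133 131 126 119 101  75  52  44  41  43  42]
248 [ 39  43  52  71  97 121 133 131 131 130 132 131] [132 132 132 129 118  94  70  52  45  41  43  41]
250 [ 39  42  51  67  95 117 126 126 126 126 129 129] [133 132 128 122 114  90  64  50  44  41  41  39]
252 [ 40  40  44  56  77 100 117 118 117 113 117 117] [126 123 120 118 107  81  60  45  42  39  41  39]
254 [ 39  39  43  52  67  95 113 114 114 110 110 110] [119 117 115 112  94  73  53  44  40  39  39  37]
256 [37 40 42 50 56 68 77 85 89 86 83 86] [117 115 113 110  92  69  51  45  42  41  41  41]
258 [42 42 42 44 46 45 46 48 51 51 49 51] [85 83 86 86 76 60 46 43 42 42 42 42]
260 [43 41 42 42 40 40 42 42 42 42 44 42] [48 49 49 52 50 48 43 38 40 42 42 42]
```

```bash
python3 - <<'E'
from h import *
a=np.radians(14);ex=np.array([np.cos(a),np.sin(a),0]);ey=np.array([-np.sin(a),np.cos(a),0])
def edge(C,yo,row):
    q=proj("scene",[C+ex*x+ey*yo for x in (-.028,.028)])
    o=np.argsort(q[:,1]);return np.interp(row,q[o,1],q[o,0]),q.round(1)
C=np.array([.6072,.0563,.1105])
for r,l,rt in ((236,272.1,316.6),(240,271.1,316.2),(246,269.9,315.6)):
    el,q=edge(C,-.045,r);er,q2=edge(C,.045,r);print(r,el,l,er,rt)
print(q,q2)
# base: end edges at z=.01
im=cv2.imread("pics/scene0.png")[:,:,::-1].copy();hsv=cv2.cvtColor(cv2.GaussianBlur(im,(3,3),0),cv2.COLOR_RGB2HSV)
for r in range(270,290,3): print(r,hsv[r,270:284,2],hsv[r,312:326,2])
C=np.array([.6087,.0568,.01])
for yo in(-.045,.045): print(proj("scene",[C+ex*x+ey*yo for x in (-.035,.035)]))
E
```

```text
236 272.2357809334459 272.1 317.2504172978967 316.6
240 271.3982055738916 271.1 316.78238863706684 316.2
246 270.1418425345601 269.9 316.08034564582204 315.6
[[273.4 230.5]
 [269.3 250.2]] [[317.6 232.8]
 [315.3 252.7]]
270 [127 126 126 125 123 114  97  78  65  59  57  56  55  54] [ 62  63  63  63  62  62  68  77  87  98 111 121 125 125]
273 [126 125 124 123 117 103  83  67  60  57  55  54  53  54] [ 50  51  52  54  55  58  65  75  87 102 115 122 125 125]
276 [126 125 125 121 110  91  71  61  57  56  57  56  54  54] [ 47  47  47  48  51  58  68  78  90 103 115 122 124 125]
279 [125 124 122 115 100  80  66  59  58  59  60  59  58  58] [ 46  47  48  50  53  62  72  79  83  88  98 109 118 123]
282 [124 123 118 106  87  71  62  60  60  60  59  59  59  59] [ 48  47  46  49  54  63  74  79  80  81  83  88  98 109]
285 [125 122 113  96  77  64  59  58  57  58  58  58  58  58] [ 46  45  47  50  58  68  76  79  79  79  80  82  89 101]
288 [120 117 109  93  74  61  56  55  53  53  53  52  52  53] [ 52  53  53  56  63  71  77  80  81  81  82  88  99 111]
[[276.96664583 262.36767945]
 [272.30914349 286.95422632]]
[[318.1477905  264.68499911]
 [315.44324414 289.55156869]]
```

```bash
python3 - <<'E'
from h import *
a=np.radians(14);ex=np.array([np.cos(a),np.sin(a),0]);ey=np.array([-np.sin(a),np.cos(a),0])
im=cv2.imread("pics/t_sceneraw.png")[:,:,::-1].copy();hsv=cv2.cvtColor(cv2.GaussianBlur(im,(3,3),0),cv2.COLOR_RGB2HSV)
def at(C,x,col):
    q=proj("scene",[C+ex*x+ey*y for y in(-.045,.045)]);return np.interp(col,q[:,0],q[:,1])
for c in (276,280,308,311):
    print(c,"V top->",hsv[246:264,c,2],"S",hsv[226:238,c,1])
    print("  pred shelf far top",at(np.array([.6072,.0563,.1105]),-.028,c),"near top",at(np.array([.6072,.0563,.1105]),.028,c),"near bottom",at(np.array([.6072,.0563,.0905]),.028,c))
    print("  base V",hsv[258:272,c,2],hsv[280:298,c,2]," pred far top",at(np.array([.6087,.0568,.01]),-.035,c)," near top",at(np.array([.6087,.0568,.01]),.035,c),"near bot",at(np.array([.6087,.0568,.0]),.035,c))
E
```

```text
276 V top-> [110 111 110 104  93  79  70  67  67  70  77  90 104 113 117 116 116 115] S [ 44  41  45  58  87 129 157 159 143 133 131 131]
  pred shelf far top 230.65969673728603 near top 250.58338468632778 near bottom 257.62293760455356
  base V [104 113 117 116 116 115 113 110 107 104 100  97  93  89] [ 67  65  64  63  62  61  59  55  58  73  98 118 129 132 132 132 132 132]  pred far top 262.3676794485946  near top 287.17647317322326 near bot 290.24732721733994
280 V top-> [110 110 109 104  95  83  72  67  68  70  76  87 101 112 117 119 120 122] S [ 41  40  43  51  77 115 150 157 146 136 131 131]
  pred shelf far top 230.86469690312595 near top 250.8010271463078 near bottom 257.84504691318307
  base V [101 112 117 119 120 122 118 104  83  66  57  55  55  56] [ 62  62  61  61  61  60  58  55  55  63  83 107 124 131 131 132 133 133]  pred far top 262.5383704603963  near top 287.4173352594758 near bot 290.4901378705539
308 V top-> [119 117 116 115 114 109  96  81  74  73  74  77  88 105 122 131 133 131] S [ 38  40  40  40  42  50  71 110 137 139 132 130]
  pred shelf far top 232.29969806400547 near top 252.32452436616808 near bottom 259.39981207358943
  base V [ 88 105 122 131 133 131 130 128 123 108  87  70  61  55] [ 48  47  47  48  48  47  47  48  48  49  52  60  74  88  93  94  96 103]  pred far top 264.11396897540624  near top 289.10336986324353 near bot 292.18981244305155
311 V top-> [117 117 116 115 112 106  95  82  74  72  73  77  86 103 120 130 132 131] S [ 41  40  42  41  43  52  73 110 139 141 131 121]
  pred shelf far top 232.4534481883854 near top 252.4877562111531 near bottom 259.56639405506155
  base V [ 86 103 120 130 132 131 129 130 127 113  92  75  66  60] [48 47 47 47 47 48 48 49 49 49 50 56 67 78 83 84 85 89]  pred far top 264.2827831020145  near top 289.2840164279329 near bot 292.371920432962
```

Same-camera comparison says the shelf needs about 1.5–2 mm towards +y and about 1.5 mm in x. Lowering slowly and watching the force.

```bash
python3 -m crank '[[[0,0,0],[1.5,-1.5,10],0.3],[[0,0,0],[0,0,8],0.3],[[0,0,0],[0,0,4],0.3],[[0,0,0],[0,0,2],0.3],[[0,0,0],[0,0,0],0.3]]';  python3 go.py .6087 .0568 .0625 14; python3 -m crank '[[[0,0,0],[0,0,2],0.3],[[0,0,0],[0,0,2],0.3],[[0,0,0],[0,0,0],0.3]]';python3 go.py .6087 .0568 .0625 14
```

```text
t: 11.2
eef_pos: [0.6096, 0.0582, 0.0792]
orientation: [-0.0, 0.993, 0.122, -0.001]
ft_force: [-0.7, 0.3, -1.1]
finger_gap: 0.0544
t 11.2 pos [0.6096 0.0582 0.0792] yaw 13.98 tilt 0.06 gap 0.0544 F [-0.7  0.3 -1.1] j [-0.07  0.33  1.84 -0.    0.97 -0.31]
  turn about tool z rad -0.0004
  shift tool mm (present axes) [-1.2  1.1 16.7] norm 16.8
  shift tool mm (after turn) [-1.2  1.1 16.7]
t: 11.5
eef_pos: [0.6099, 0.0582, 0.0756]
orientation: [-0.0, 0.993, 0.122, -0.0]
ft_force: [0.4, -0.8, -0.8]
finger_gap: 0.0548
t 11.5 pos [0.6099 0.0582 0.0756] yaw 13.98 tilt 0.02 gap 0.0548 F [ 0.4 -0.8 -0.8] j [-0.07  0.33  1.84  0.    0.97 -0.31]
  turn about tool z rad -0.0004
  shift tool mm (present axes) [-1.4  1.1 13.1] norm 13.2
  shift tool mm (after turn) [-1.4  1.1 13.1]
```

```bash
python3 -m crank '[[[0,0,0],[-0.8,0.4,1],0.3],[[0,0,0],[0,0,2],0.3],[[0,0,0],[0,0,0],0.3]]';python3 go.py .6087 .0568 .0625 14; python3 -m crank '[[[0,0,0],[0,0,1.5],0.3],[[0,0,0],[0,0,1.5],0.3],[[0,0,0],[0,0,0],0.3]]';python3 go.py .6087 .0568 .0625 14
```

```text
t: 11.8
eef_pos: [0.6091, 0.0576, 0.0725]
orientation: [-0.0, 0.993, 0.122, -0.0]
ft_force: [0.5, -0.4, -1.8]
finger_gap: 0.0548
t 11.8 pos [0.6091 0.0576 0.0725] yaw 13.98 tilt 0.03 gap 0.0548 F [ 0.5 -0.4 -1.8] j [-0.07  0.34  1.84 -0.    0.96 -0.32]
  turn about tool z rad -0.0004
  shift tool mm (present axes) [-0.6  0.7 10. ] norm 10.1
  shift tool mm (after turn) [-0.6  0.7 10. ]
t: 12.1
eef_pos: [0.6091, 0.0576, 0.0695]
orientation: [-0.0, 0.993, 0.122, -0.0]
ft_force: [0.1, -0.2, -0.8]
finger_gap: 0.0544
t 12.1 pos [0.6091 0.0576 0.0695] yaw 13.98 tilt 0.03 gap 0.0544 F [ 0.1 -0.2 -0.8] j [-0.07  0.34  1.85  0.    0.96 -0.32]
  turn about tool z rad -0.0003
  shift tool mm (present axes) [-0.6  0.7  7. ] norm 7.0
  shift tool mm (after turn) [-0.6  0.7  7. ]
```

The underside is at 57 mm, past the full-diameter start, with no force, so it fits. Going down the rest.

```bash
python3 -m crank '[[[0,0,0],[0,0,2],0.3],[[0,0,0],[0,0,2],0.3],[[0,0,0],[0,0,1.5],0.3],[[0,0,0],[0,0,0],0.3]]';python3 go.py .6087 .0568 .0625 14; python3 -m crank '[[[0,0,0],[0,0,0.8],0.3],[[0,0,0],[0,0,0.8],0.3],[[0,0,0],[0,0,0],0.3]]';python3 go.py .6087 .0568 .0625 14
```

```text
t: 12.5
eef_pos: [0.609, 0.0576, 0.0639]
orientation: [-0.0, 0.993, 0.122, -0.0]
ft_force: [-0.6, 0.4, -1.2]
finger_gap: 0.0545
t 12.5 pos [0.609  0.0576 0.0639] yaw 13.98 tilt 0.04 gap 0.0545 F [-0.6  0.4 -1.2] j [-0.07  0.35  1.85 -0.    0.95 -0.32]
  turn about tool z rad -0.0003
  shift tool mm (present axes) [-0.5  0.7  1.4] norm 1.7
  shift tool mm (after turn) [-0.5  0.7  1.4]
t: 12.8
eef_pos: [0.6093, 0.0576, 0.0626]
orientation: [-0.0, 0.993, 0.122, -0.0]
ft_force: [-0.3, -0.7, -0.7]
finger_gap: 0.0549
t 12.8 pos [0.6093 0.0576 0.0626] yaw 13.98 tilt 0.01 gap 0.0549 F [-0.3 -0.7 -0.7] j [-0.07  0.35  1.85 -0.    0.94 -0.32]
  turn about tool z rad -0.0003
  shift tool mm (present axes) [-0.7  0.6  0.1] norm 1.0
  shift tool mm (after turn) [-0.7  0.6  0.1]
```

Release, lift and head for the honey with a look on the way.

```bash
python3 -m crank '[[[0,0,0],[0,0,0.5],0.3],[[0,0,0],[0,0,0],0.6],[[0,0,0],[0,0,0],1],[[0,0,0],[0,0,0],1],[[0,0,0],[0,0,-15],1]]'; python3 -m crank '[[[0,0,0],[0,0,-35],1],[[0,0,0],[0,0,-40],1],[[0,0,0],[-30,30,-20],1],[[0,0,0],[-30,30,0],1],[[0,0,0],[-30,30,0],1]]';python3 -m crank '[[[0,0,0],[-30,30,0],1],[[0,0,0],[-20,40,0],1],[[0,0,0],[-20,35,0],1]]';python3 go.py .44 -.19 .15; python3 - <<'E'
import cv2
from bench import *
for n,r in (("scene",(230,190,370,310)),("top",(240,150,380,270))):
    a=read_camera(n)[:,:,::-1];x0,y0,x1,y1=r
    cv2.imwrite(f"pics/u_{n}raw.png",a)
    cv2.imwrite(f"pics/u_{n}.png",cv2.convertScaleAbs(cv2.resize(a[y0:y1,x0:x1],None,fx=5,fy=5,interpolation=cv2.INTER_CUBIC),alpha=1.7))
E
```

```text
t: 13.3
eef_pos: [0.6075, 0.0577, 0.0754]
orientation: [-0.0, 0.993, 0.122, -0.002]
ft_force: [0.2, -0.3, -0.1]
finger_gap: 0.0855
t: 13.8
eef_pos: [0.544, -0.0526, 0.1752]
orientation: [0.001, 0.992, 0.122, 0.002]
ft_force: [-0.7, -0.6, 0.3]
finger_gap: 0.0856
t: 14.1
eef_pos: [0.5007, -0.1721, 0.174]
orientation: [0.001, 0.993, 0.122, 0.001]
ft_force: [0.8, -0.9, 0.4]
finger_gap: 0.0856
t 14.1 pos [ 0.5007 -0.1721  0.174 ] yaw 13.98 tilt 0.16 gap 0.0856 F [ 0.8 -0.9  0.4] j [-0.52  0.03  1.99 -0.    1.12 -0.77]
  shift tool mm (present axes) [-63.3   2.7  23.9] norm 67.7
```

View pics/u_top.png

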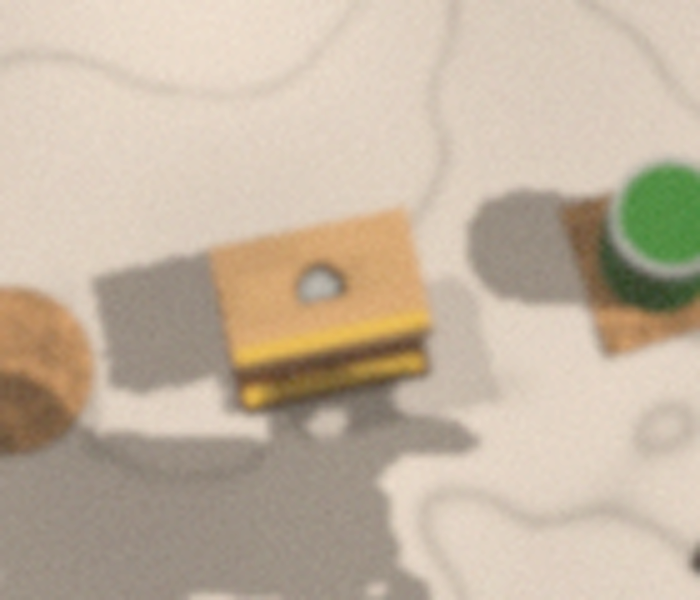

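View pics/u_scene.png

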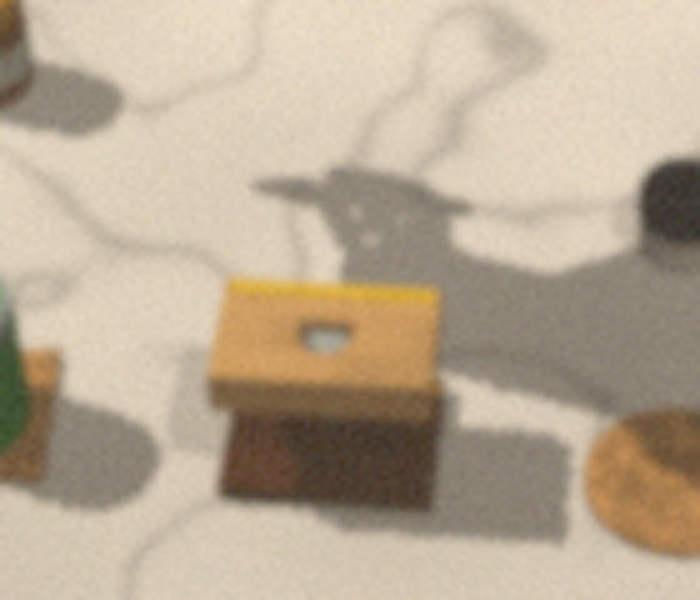

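The shelf is seated: the shaft shows in the hole and the strips are parallel on the robot side. Now the honey.

```bash
python3 -m crank '[[[0,0,0],[-35,1,0],1],[[0,0,0],[-28,1,10],1],[[0,0,0],[0,0,30],1],[[0,0,0],[0,0,35],1],[[0,0,0],[0,0,30],1]]';python3 go.py .4395 -.19 .03;python3 -m crank '[[[0,0,0],[0,0,20],1],[[0,0,0],[0,0,15],1],[[0,0,0],[0,0,0],1]]';python3 go.py .4395 -.19 .03
```

```text
t: 14.7
eef_pos: [0.4409, -0.1871, 0.0672]
orientation: [0.0, 0.993, 0.122, 0.001]
ft_force: [-0.2, 0.5, 0.5]
finger_gap: 0.0854
t 14.7 pos [ 0.4409 -0.1871  0.0672] yaw 13.98 tilt 0.11 gap 0.0854 F [-0.2  0.5  0.5] j [-0.61  0.08  2.17  0.    0.89 -0.86]
  shift tool mm (present axes) [-2.1  2.5 37.2] norm 37.3
t: 15.0
eef_pos: [0.4395, -0.1859, 0.0308]
orientation: [-0.001, 0.993, 0.122, -0.001]
ft_force: [-0.7, -0.3, 0.4]
finger_gap: 0.085
t 15.0 pos [ 0.4395 -0.1859  0.0308] yaw 14.01 tilt 0.24 gap 0.085 F [-0.7 -0.3  0.4] j [-0.61  0.14  2.18  0.    0.82 -0.86]
  shift tool mm (present axes) [-1.   3.9  0.8] norm 4.1
```

```bash
python3 -m crank '[[[0,0,0],[0,2.5,0],1],[[0,0,0],[0,0,0],0.6],[[0,0,0],[0,0,0],0.2],[[0,0,0],[0,0,0],0.2],[[0,0,0],[0,0,0],0.2]]' 40; python3 -m crank '[[[0,0,0],[0,0,0],0.2],[[0,0,0],[0,0,0],0.2],[[0,0,0],[0,0,-15],0.2],[[0,0,0],[0,0,-35],0.2],[[0,0,0],[0,0,-40],0.2]]'; python3 -m crank '[[[0,0,0],[0,0,-40],0.2],[[0,0,0],[0,0,-15],0.2],[[0,0,0],[0,0,0],0.2]]';python3 go.py .609 .057 .17
```

```text
t: 15.5
eef_pos: [0.4416, -0.1904, 0.0336]
orientation: [0.001, 0.993, 0.122, 0.0]
ft_force: [-2.7, -0.3, 4.6]
finger_gap: 0.047
t: 16.0
eef_pos: [0.4395, -0.1887, 0.1214]
orientation: [-0.002, 0.993, 0.122, -0.002]
ft_force: [1.4, 0.3, -2.5]
finger_gap: 0.0467
t: 16.3
eef_pos: [0.4426, -0.1908, 0.1804]
orientation: [0.002, 0.993, 0.122, 0.003]
ft_force: [-0.8, -0.2, -2.3]
finger_gap: 0.0464
t 16.3 pos [ 0.4426 -0.1908  0.1804] yaw 13.98 tilt 0.39 gap 0.0464 F [-0.8 -0.2 -2.3] j [-0.62 -0.09  2.1   0.    1.13 -0.86]
  shift tool mm (present axes) [ 221.3 -200.3   10.4] norm 298.7
```

```bash
python3 -m crank '[[[0,0,0],[15,-14,0],0.2],[[0,0,0],[26,-24,0],0.2],[[0,0,0],[30,-27,0],0.2],[[0,0,0],[30,-27,0],0.2],[[0,0,0],[30,-27,0],0.2]]'; python3 -m crank '[[[0,0,0],[30,-27,0],0.2],[[0,0,0],[26,-24,0],0.2],[[0,0,0],[20,-18,0],0.2],[[0,0,0],[12,-11,0],0.2],[[0,0,0],[0,0,0],0.2]]'; python3 - <<'E'
from h import *
im=cv2.imread("pics/u_topraw.png")[:,:,::-1].copy();T=cv2.GaussianBlur(im,(3,3),0)
m=mask(T,(8,70,85),(30,255,255),(275,185,330,225))
c=big(m);P=ray("top",c[:,0,:]+0.,.07)[:,:2];r=cv2.minAreaRect((P*1000).astype(np.float32));print("shelf",r)
E
python3 go.py .609 .057 .105
```

```text
t: 16.8
eef_pos: [0.5387, -0.041, 0.1746]
orientation: [-0.001, 0.993, 0.121, -0.002]
ft_force: [0.3, -0.6, -1.6]
finger_gap: 0.0464
t: 17.3
eef_pos: [0.6051, 0.0576, 0.1751]
orientation: [-0.0, 0.992, 0.123, -0.002]
ft_force: [-0.5, -0.1, -2.4]
finger_gap: 0.0468
shelf ((609.7769775390625, 56.00436782836914), (58.45206832885742, 92.82506561279297), 13.55518627166748)
t 17.3 pos [0.6051 0.0576 0.1751] yaw 14.11 tilt 0.18 gap 0.0468 F [-0.5 -0.1 -2.4] j [-0.07  0.2   1.8   0.    1.14 -0.32]
  shift tool mm (present axes) [ 3.8  1.6 70.1] norm 70.2
```

```bash
python3 -m crank '[[[0,0,0],[3,1,15],0.2],[[0,0,0],[1,0.5,20],0.2],[[0,0,0],[0,0,15],0.2],[[0,0,0],[0,0,7],0.2],[[0,0,0],[0,0,0],0.2]]'; python3 go.py .6095 .0565 .1025; python3 - <<'E'
import cv2
from bench import *
a=read_camera("scene")[:,:,::-1];x0,y0,x1,y1=(230,180,370,300)
cv2.imwrite(f"pics/v_scene.png",cv2.convertScaleAbs(cv2.resize(a[y0:y1,x0:x1],None,fx=5,fy=5,interpolation=cv2.INTER_CUBIC),alpha=1.7))
E
```

```text
t: 17.8
eef_pos: [0.6083, 0.0551, 0.118]
orientation: [-0.0, 0.993, 0.121, -0.002]
ft_force: [0.4, 0.2, -2.1]
finger_gap: 0.0466
t 17.8 pos [0.6083 0.0551 0.118 ] yaw 13.92 tilt 0.23 gap 0.0466 F [ 0.4  0.2 -2.1] j [-0.08  0.27  1.83 -0.    1.04 -0.32]
  shift tool mm (present axes) [ 1.6 -1.1 15.5] norm 15.6
```

View pics/v_scene.png

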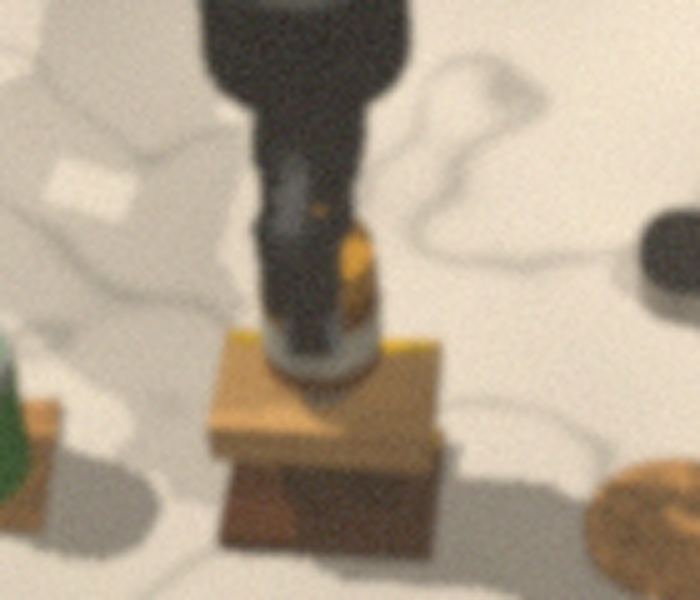

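The jar hangs upright, 1–2 mm left of the shelf's middle in this view; nudging it and lowering.

```bash
python3 -m crank '[[[0,0,0],[0.5,-1.5,7],0.2],[[0,0,0],[0,0,4],0.2],[[0,0,0],[0,0,2],0.2],[[0,0,0],[0,0,0],0.2]]'; python3 go.py .6095 .0565 .1025
```

```text
t: 18.25
eef_pos: [0.6097, 0.0573, 0.107]
orientation: [-0.0, 0.993, 0.122, -0.0]
ft_force: [-0.0, 0.0, -2.4]
finger_gap: 0.047
t 18.25 pos [0.6097 0.0573 0.107 ] yaw 13.99 tilt 0.02 gap 0.047 F [-0.   0.  -2.4] j [-0.07  0.29  1.83 -0.    1.02 -0.32]
  shift tool mm (present axes) [-0.4  0.7  4.5] norm 4.6
```

```bash
python3 -m crank '[[[0,0,0],[0,0,2],0.2],[[0,0,0],[0,0,0],0.2],[[0,0,0],[0,0,1],0.2],[[0,0,0],[0,0,0],0.2]]'; python3 -m crank '[[[0,0,0],[0,0,1],0.2],[[0,0,0],[0,0,0],0.2],[[0,0,0],[0,0,0],0.2]]'; python3 go.py
```

```text
t: 18.65
eef_pos: [0.6099, 0.0573, 0.1042]
orientation: [-0.0, 0.993, 0.122, -0.0]
ft_force: [-0.0, -0.6, -2.6]
finger_gap: 0.0467
t: 18.95
eef_pos: [0.6101, 0.0572, 0.1037]
orientation: [0.0, 0.993, 0.122, 0.0]
ft_force: [-0.6, -0.6, 0.9]
finger_gap: 0.0462
t 18.95 pos [0.6101 0.0572 0.1037] yaw 13.98 tilt 0.02 gap 0.0462 F [-0.6 -0.6  0.9] j [-0.07  0.29  1.83  0.    1.02 -0.32]
```

```bash
python3 -m crank '[[[0,0,0],[0,0,0],0.6],[[0,0,0],[0,0,0],1],[[0,0,0],[0,0,0],1],[[0,0,0],[0,0,-15],1],[[0,0,0],[0,0,-35],1]]'; python3 -m crank '[[[0,0,0],[0,0,-40],1],[[0,0,0],[-25,-20,-10],1],[[0,0,0],[-35,-30,0],1],[[0,0,0],[-35,-35,0],1],[[0,0,0],[-30,-35,0],1]]'; python3 go.py .4413 .1667 .06; python3 - <<'E'
import cv2
from bench import *
for n,r in (("scene",(230,180,370,300)),("top",(240,150,380,270))):
    a=read_camera(n)[:,:,::-1];x0,y0,x1,y1=r
    cv2.imwrite(f"pics/w_{n}.png",cv2.convertScaleAbs(cv2.resize(a[y0:y1,x0:x1],None,fx=5,fy=5,interpolation=cv2.INTER_CUBIC),alpha=1.7))
E
```

```text
t: 19.45
eef_pos: [0.6075, 0.0573, 0.1508]
orientation: [-0.001, 0.993, 0.122, -0.004]
ft_force: [-0.5, -0.2, -0.2]
finger_gap: 0.0854
t: 19.95
eef_pos: [0.4582, 0.144, 0.2045]
orientation: [-0.0, 0.993, 0.121, 0.001]
ft_force: [0.2, 1.2, 0.4]
finger_gap: 0.0854
t 19.95 pos [0.4582 0.144  0.2045] yaw 13.91 tilt 0.1 gap 0.0854 F [0.2 1.2 0.4] j [ 0.09 -0.12  2.08  0.    1.18 -0.15]
  shift tool mm (present axes) [-11.2 -26.1 144.5] norm 147.3
```

View pics/w_top.png

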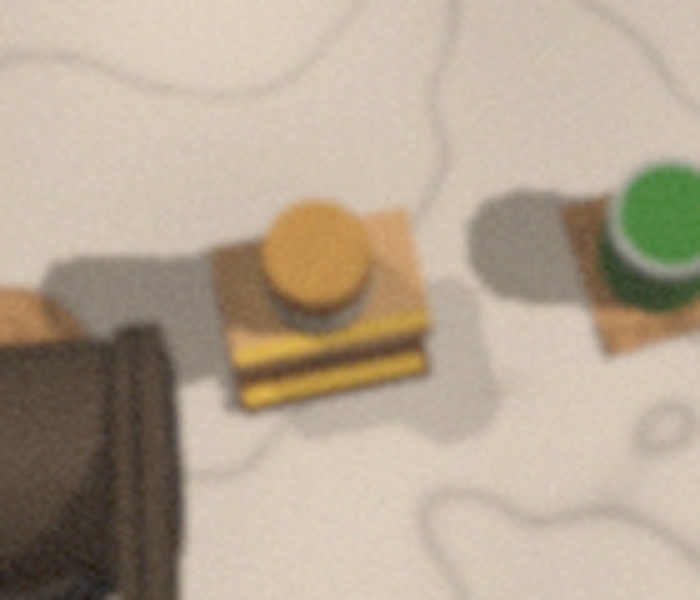

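View pics/w_scene.png

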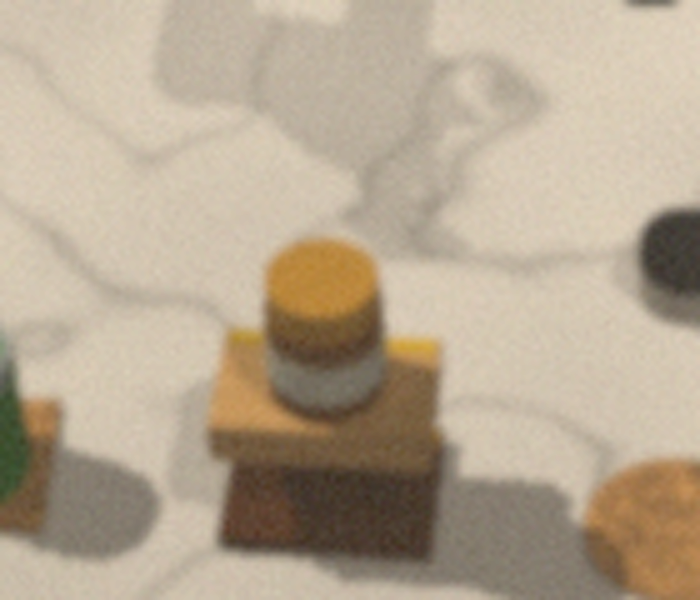

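The honey stands on the middle of the shelf. Next the cream pot.

```bash
python3 -m crank '[[[0,0,0],[-8,-18,30],1],[[0,0,0],[-3,-8,40],1],[[0,0,0],[0,0,40],1],[[0,0,0],[0,0,30],1],[[0,0,0],[0,0,0],1]]';python3 go.py .4413 .1667 .016
```

```text
t: 20.55
eef_pos: [0.44, 0.1653, 0.0599]
orientation: [0.0, 0.993, 0.122, -0.004]
ft_force: [0.3, 0.0, -1.0]
finger_gap: 0.0855
t 20.55 pos [0.44   0.1653 0.0599] yaw 13.97 tilt 0.48 gap 0.0855 F [ 0.3  0.  -1. ] j [ 0.14  0.07  2.19 -0.    0.89 -0.1 ]
  shift tool mm (present axes) [ 2.  -1.  43.9] norm 43.9
```

```bash
python3 -m crank '[[[0,0,0],[0,-1,20],1],[[0,0,0],[0,0,15],1],[[0,0,0],[0,0,7],1],[[0,0,0],[0,0,0],1],[[0,0,0],[0,0,0],1]]';python3 go.py .4413 .1667 .016;python3 -m crank '[[[0,0,0],[0,0,0],0.6],[[0,0,0],[0,0,0],0.2],[[0,0,0],[0,0,0],0.2],[[0,0,0],[0,0,0],0.2],[[0,0,0],[0,0,0],0.2]]' 35; python3 go.py
```

```text
t: 21.05
eef_pos: [0.4438, 0.1671, 0.0227]
orientation: [-0.0, 0.993, 0.122, 0.001]
ft_force: [0.2, -0.1, 0.1]
finger_gap: 0.0855
t 21.05 pos [0.4438 0.1671 0.0227] yaw 13.97 tilt 0.15 gap 0.0855 F [ 0.2 -0.1  0.1] j [ 0.15  0.15  2.19 -0.    0.8  -0.1 ]
  shift tool mm (present axes) [-2.6 -0.2  6.7] norm 7.2
t: 21.55
eef_pos: [0.443, 0.1671, 0.0221]
orientation: [0.0, 0.993, 0.122, 0.0]
ft_force: [-2.4, -0.0, 5.6]
finger_gap: 0.0439
t 21.55 pos [0.443  0.1671 0.0221] yaw 13.99 tilt 0.05 gap 0.0439 F [-2.4 -0.   5.6] j [ 0.15  0.15  2.19 -0.    0.8  -0.1 ]
```

```bash
python3 -m crank '[[[0,0,0],[0,0,-12],0.2],[[0,0,0],[0,0,-35],0.2],[[0,0,0],[0,0,-45],0.2],[[0,0,0],[0,0,-45],0.2],[[0,0,0],[0,0,-45],0.2]]'; python3 go.py .647 -.099 .20
```

```text
t: 22.05
eef_pos: [0.4416, 0.1669, 0.205]
orientation: [-0.0, 0.993, 0.122, -0.0]
ft_force: [1.1, 0.3, -0.4]
finger_gap: 0.0433
t 22.05 pos [0.4416 0.1669 0.205 ] yaw 13.98 tilt 0.02 gap 0.0433 F [ 1.1  0.3 -0.4] j [ 0.15 -0.14  2.09  0.    1.19 -0.1 ]
  shift tool mm (present axes) [135.  307.7   4.9] norm 336.1
```

```bash
python3 -m crank '[[[0,0,0],[8,18,0],0.2],[[0,0,0],[15,34,0],0.2],[[0,0,0],[16,37,0],0.2],[[0,0,0],[16,37,0],0.2],[[0,0,0],[16,37,0],0.2]]'; python3 -m crank '[[[0,0,0],[16,37,0],0.2],[[0,0,0],[16,37,0],0.2],[[0,0,0],[14,33,0],0.2],[[0,0,0],[10,22,10],0.2],[[0,0,0],[7,15,10],0.2]]'; python3 -m crank '[[[0,0,0],[0,0,25],0.2],[[0,0,0],[0,0,25],0.2],[[0,0,0],[0,0,10],0.2],[[0,0,0],[0,0,0],0.2]]';python3 go.py .647 -.099 .097;  python3 - <<'E'
import cv2
from bench import *
a=read_camera("scene")[:,:,::-1];x0,y0,x1,y1=(170,180,310,300)
cv2.imwrite(f"pics/x_scene.png",cv2.convertScaleAbs(cv2.resize(a[y0:y1,x0:x1],None,fx=5,fy=5,interpolation=cv2.INTER_CUBIC),alpha=1.7))
E
```

```text
t: 22.55
eef_pos: [0.551, 0.0248, 0.2034]
orientation: [-0.0, 0.993, 0.122, -0.0]
ft_force: [0.7, 0.9, -0.8]
finger_gap: 0.0434
t: 23.05
eef_pos: [0.6474, -0.1003, 0.1833]
orientation: [0.0, 0.993, 0.121, 0.0]
ft_force: [0.3, -0.0, -2.0]
finger_gap: 0.0433
t: 23.45
eef_pos: [0.645, -0.098, 0.1209]
orientation: [-0.001, 0.993, 0.122, -0.002]
ft_force: [-0.0, 0.0, -1.2]
finger_gap: 0.0436
t 23.45 pos [ 0.645  -0.098   0.1209] yaw 13.98 tilt 0.29 gap 0.0436 F [-0.   0.  -1.2] j [-0.31  0.35  1.72  0.    1.07 -0.55]
  shift tool mm (present axes) [ 1.8  1.6 23.9] norm 24.0
```

View pics/x_scene.png

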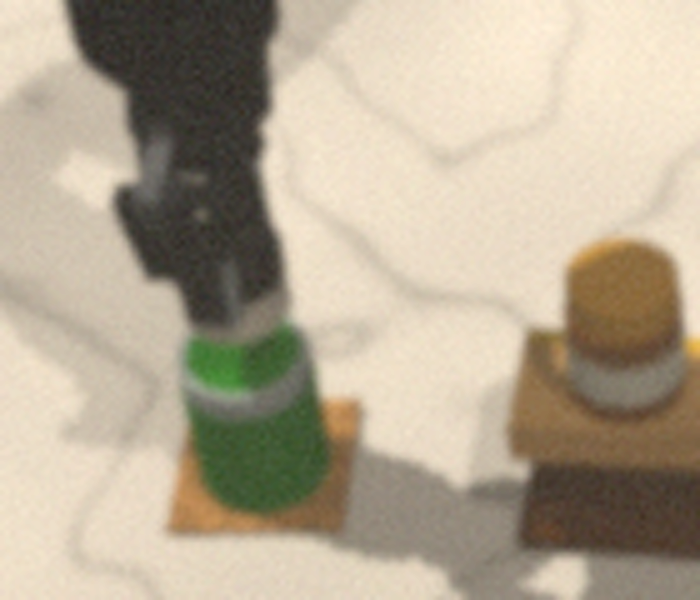

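The pot hangs upright above the green tin. Lowering to contact.

```bash
python3 -m crank '[[[0,0,0],[0,1,10],0.2],[[0,0,0],[0,0,8],0.2],[[0,0,0],[0,0,4],0.2],[[0,0,0],[0,0,0],0.2],[[0,0,0],[0,0,0],0.2]]';python3 go.py .647 -.099 .095; python3 -m crank '[[[0,0,0],[0,0,1.5],0.2],[[0,0,0],[0,0,0],0.2],[[0,0,0],[0,0,0],0.2]]';python3 go.py .647 -.099 .095
```

```text
t: 24.0
eef_pos: [0.6469, -0.0995, 0.1013]
orientation: [0.0, 0.993, 0.122, 0.0]
ft_force: [-0.0, 0.2, -0.1]
finger_gap: 0.0433
t 24.0 pos [ 0.6469 -0.0995  0.1013] yaw 13.98 tilt 0.0 gap 0.0433 F [-0.   0.2 -0.1] j [-0.31  0.38  1.72  0.    1.04 -0.55]
  shift tool mm (present axes) [ 0.2 -0.4  6.3] norm 6.3
t: 24.3
eef_pos: [0.647, -0.0995, 0.0999]
orientation: [0.0, 0.993, 0.122, 0.0]
ft_force: [0.5, -0.1, -0.8]
finger_gap: 0.0431
t 24.3 pos [ 0.647  -0.0995  0.0999] yaw 13.98 tilt 0.02 gap 0.0431 F [ 0.5 -0.1 -0.8] j [-0.31  0.38  1.73  0.    1.03 -0.55]
  shift tool mm (present axes) [ 0.2 -0.5  4.9] norm 4.9
```

```bash
python3 -m crank '[[[0,0,0],[0,0,2],0.2],[[0,0,0],[0,0,1.5],0.2],[[0,0,0],[0,0,0],0.2],[[0,0,0],[0,0,0],0.2]]';python3 go.py .647 -.099 .095;  python3 -m crank '[[[0,0,0],[0,0,1],0.2],[[0,0,0],[0,0,0],0.2],[[0,0,0],[0,0,0],0.2]]'
```

```text
t: 24.7
eef_pos: [0.6468, -0.0994, 0.0961]
orientation: [-0.0, 0.993, 0.122, -0.0]
ft_force: [0.0, -0.5, -1.1]
finger_gap: 0.0435
t 24.7 pos [ 0.6468 -0.0994  0.0961] yaw 13.98 tilt 0.02 gap 0.0435 F [ 0.  -0.5 -1.1] j [-0.31  0.39  1.73  0.    1.03 -0.55]
  shift tool mm (present axes) [ 0.3 -0.4  1.1] norm 1.2
t: 25.0
eef_pos: [0.6468, -0.0995, 0.0952]
orientation: [-0.0, 0.993, 0.122, -0.0]
ft_force: [-0.4, 0.9, -0.8]
finger_gap: 0.0435
```

```bash
python3 -m crank '[[[0,0,0],[0,0,0.8],0.2],[[0,0,0],[0,0,0],0.2],[[0,0,0],[0,0,0],0.2]]';  python3 -m crank '[[[0,0,0],[0,0,0],0.5],[[0,0,0],[0,0,0],0.8],[[0,0,0],[0,0,0],1],[[0,0,0],[0,0,0],1],[[0,0,0],[0,0,-15],1]]';  python3 -m crank '[[[0,0,0],[0,0,-35],1],[[0,0,0],[0,0,-40],1],[[0,0,0],[0,0,-30],1],[[0,0,0],[-10,-10,0],1]]'; python3 go.py .447 .39 .2 5
```

```text
t: 25.3
eef_pos: [0.647, -0.0996, 0.0952]
orientation: [0.0, 0.993, 0.122, 0.0]
ft_force: [-1.2, 0.3, 3.7]
finger_gap: 0.0438
t: 25.8
eef_pos: [0.645, -0.0989, 0.1068]
orientation: [-0.001, 0.993, 0.122, -0.003]
ft_force: [-0.1, -0.3, -0.2]
finger_gap: 0.0854
t: 26.2
eef_pos: [0.6387, -0.0938, 0.2229]
orientation: [0.003, 0.993, 0.121, 0.006]
ft_force: [-0.5, 0.2, -0.2]
finger_gap: 0.0855
t 26.2 pos [ 0.6387 -0.0938  0.2229] yaw 13.95 tilt 0.82 gap 0.0855 F [-0.5  0.2 -0.2] j [-0.3   0.23  1.68 -0.    1.22 -0.55]
  turn about tool z rad 0.1562
  shift tool mm (present axes) [ -69.7 -515.9   18.2] norm 520.9
  shift tool mm (after turn) [-149.  -498.8   17.4]
```

```bash
python3 -m crank '[[[0,0,0],[-6,-42,0],1],[[0,0,0],[-6,-46,0],1],[[0,0,0],[-6,-46,0],1],[[0,0,0],[-6,-46,0],1],[[0,0,0],[-6,-46,0],1]]';  python3 -m crank '[[[0,0,0],[-6,-46,0],1],[[0,0,0],[-6,-46,0],1],[[0,0,0],[-6,-46,0],1],[[0,0,0],[-6,-46,0],1],[[0,0,0],[-6,-46,0],1]]';  python3 -m crank '[[[0,0,0],[-5,-40,0],1],[[0,0,0],[-3,-17,10],1],[[0,0,0],[0,0,0],1]]'; python3 go.py .447 .39 .16; python3 - <<'E'
from h import *
a=read_camera("top");cv2.imwrite("pics/y_top.png",a[:,:,::-1])
b=read_camera("scene")[:,:,::-1];x0,y0,x1,y1=(385,170,555,290)
cv2.imwrite(f"pics/y_scene.png",cv2.convertScaleAbs(cv2.resize(b[y0:y1,x0:x1],None,fx=4.5,fy=4.5,interpolation=cv2.INTER_CUBIC),alpha=1.7))
T=cv2.GaussianBlur(a,(3,3),0)
c=big(mask(T,(0,0,0),(180,90,60),(350,165,400,215)));e=cv2.fitEllipse(c);print("cream",e,ray("top",[e[0]],.105))
c=big(mask(T,(8,120,90),(24,255,255),(285,185,320,214)));e=cv2.fitEllipse(c);print("honey",e,ray("top",[e[0]],.13))
E
```

```text
t: 26.7
eef_pos: [0.5504, 0.1214, 0.2158]
orientation: [-0.0, 0.993, 0.121, 0.001]
ft_force: [0.8, 0.2, -0.3]
finger_gap: 0.0854
t: 27.2
eef_pos: [0.4657, 0.3376, 0.2159]
orientation: [-0.0, 0.993, 0.122, 0.001]
ft_force: [1.1, 0.1, -0.4]
finger_gap: 0.0855
t: 27.5
eef_pos: [0.4432, 0.3904, 0.2034]
orientation: [0.0, 0.992, 0.123, -0.001]
ft_force: [-0.8, 0.3, -0.2]
finger_gap: 0.0854
t 27.5 pos [0.4432 0.3904 0.2034] yaw 14.18 tilt 0.11 gap 0.0854 F [-0.8  0.3 -0.2] j [ 0.55  0.14  1.82 -0.    1.19  0.3 ]
  shift tool mm (present axes) [ 3.7  1.4 43.4] norm 43.6
cream ((372.447021484375, 194.28575134277344), (21.989864349365234, 30.561798095703125), 27.831024169921875) [[ 0.63404979 -0.09317845  0.105     ]]
honey ((303.83343505859375, 200.067138671875), (17.65100860595703, 23.046693801879883), 87.86425018310547) [[0.61016812 0.05442844 0.13      ]]
```

View pics/y_top.png

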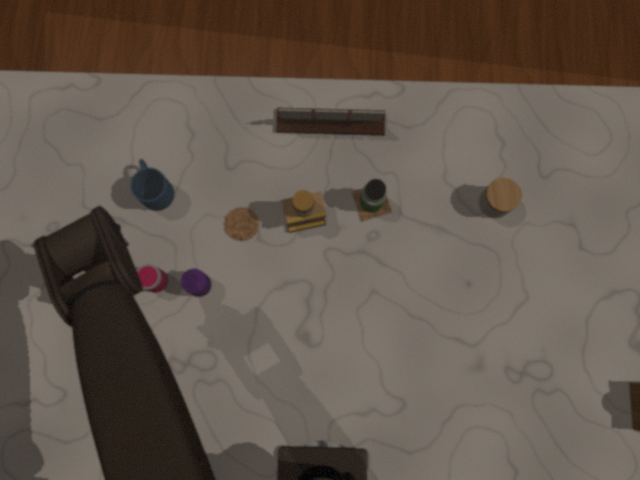

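View pics/y_scene.png

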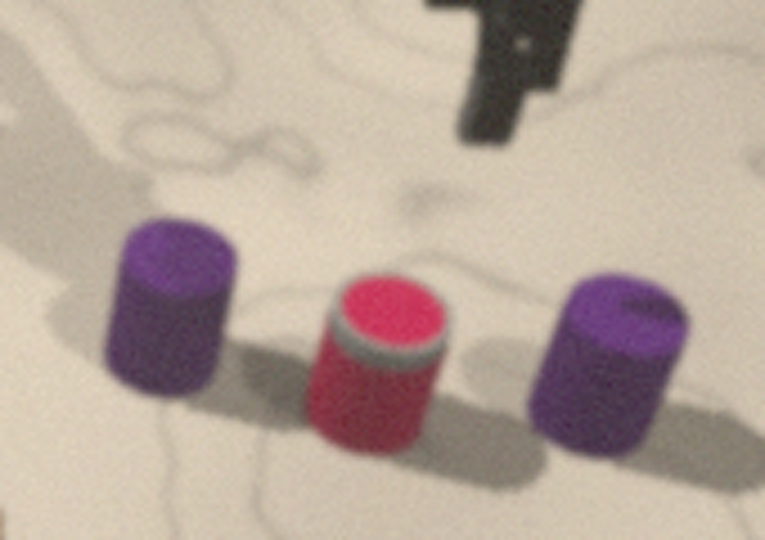

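```bash
python3 -m crank '[[[0,0,0],[2,1,30],1],[[0,0,0],[0,0,35],1],[[0,0,0],[0,0,20],1],[[0,0,0],[0,0,0],1]]'; python3 go.py .447 .39 .042
```

```text
t: 28.0
eef_pos: [0.4458, 0.3857, 0.1158]
orientation: [0.002, 0.993, 0.12, -0.003]
ft_force: [-0.2, -0.3, -0.2]
finger_gap: 0.0856
t 28.0 pos [0.4458 0.3857 0.1158] yaw 13.84 tilt 0.44 gap 0.0856 F [-0.2 -0.3 -0.2] j [ 0.54  0.24  1.88 -0.    1.03  0.3 ]
  shift tool mm (present axes) [ 2.7 -4.1 73.7] norm 73.9
```

```bash
python3 -m crank '[[[0,0,0],[1,-2.5,25],1],[[0,0,0],[0,0,25],1],[[0,0,0],[0,0,18],1],[[0,0,0],[0,0,0],1],[[0,0,0],[0,0,0],1]]'; python3 go.py .447 .39 .042; python3 -m crank '[[[0,0,0],[0,0,0],0.7],[[0,0,0],[0,0,0],0.3],[[0,0,0],[0,0,0],0.3],[[0,0,0],[0,0,0],0.3],[[0,0,0],[0,0,0],0.3]]' 40; python3 go.py .584 .202 .17
```

```text
t: 28.5
eef_pos: [0.4488, 0.3912, 0.053]
orientation: [-0.0, 0.993, 0.121, 0.001]
ft_force: [-0.6, -1.4, 0.3]
finger_gap: 0.0856
t 28.5 pos [0.4488 0.3912 0.053 ] yaw 13.92 tilt 0.11 gap 0.0856 F [-0.6 -1.4  0.3] j [ 0.55  0.33  1.89 -0.    0.91  0.3 ]
  shift tool mm (present axes) [-2.   0.8 11. ] norm 11.2
t: 29.0
eef_pos: [0.4486, 0.3921, 0.0537]
orientation: [-0.001, 0.993, 0.122, 0.001]
ft_force: [0.5, -0.6, 5.3]
finger_gap: 0.0543
t 29.0 pos [0.4486 0.3921 0.0537] yaw 13.99 tilt 0.17 gap 0.0543 F [ 0.5 -0.6  5.3] j [ 0.55  0.33  1.89 -0.    0.91  0.3 ]
  shift tool mm (present axes) [  85.8  217.1 -116.3] norm 260.8
```

```bash
python3 -m crank '[[[0,0,0],[0,0,-12],0.3],[[0,0,0],[0,0,-35],0.3],[[0,0,0],[0,0,-45],0.3],[[0,0,0],[0,0,-30],0.3],[[0,0,0],[8,22,0],0.3]]'; python3 -m crank '[[[0,0,0],[14,36,0],0.3],[[0,0,0],[16,40,0],0.3],[[0,0,0],[16,40,0],0.3],[[0,0,0],[14,36,0],0.3],[[0,0,0],[10,26,0],0.3]]'; python3 -m crank '[[[0,0,0],[5,12,20],0.3],[[0,0,0],[0,0,30],0.3],[[0,0,0],[0,0,25],0.3],[[0,0,0],[0,0,10],0.3],[[0,0,0],[0,0,0],0.3]]'; python3 go.py .584 .202 .0562;  python3 - <<'E'
import cv2
from bench import *
a=read_camera("scene")[:,:,::-1];x0,y0,x1,y1=(290,190,430,310)
cv2.imwrite(f"pics/p_scene.png",cv2.convertScaleAbs(cv2.resize(a[y0:y1,x0:x1],None,fx=5,fy=5,interpolation=cv2.INTER_CUBIC),alpha=1.7))
E
```

```text
t: 29.5
eef_pos: [0.4623, 0.375, 0.1806]
orientation: [-0.003, 0.992, 0.123, 0.005]
ft_force: [0.8, -0.5, -1.4]
finger_gap: 0.0538
t: 30.0
eef_pos: [0.5723, 0.214, 0.1738]
orientation: [0.0, 0.993, 0.121, 0.0]
ft_force: [0.7, 0.1, -0.1]
finger_gap: 0.0543
t: 30.5
eef_pos: [0.5776, 0.2055, 0.0866]
orientation: [0.0, 0.993, 0.122, -0.002]
ft_force: [0.9, 0.3, -1.3]
finger_gap: 0.054
t 30.5 pos [0.5776 0.2055 0.0866] yaw 13.99 tilt 0.24 gap 0.054 F [ 0.9  0.3 -1.3] j [ 0.18  0.32  1.83  0.    0.99 -0.07]
  shift tool mm (present axes) [ 5.5  5.  30.4] norm 31.3
```

View pics/p_scene.png

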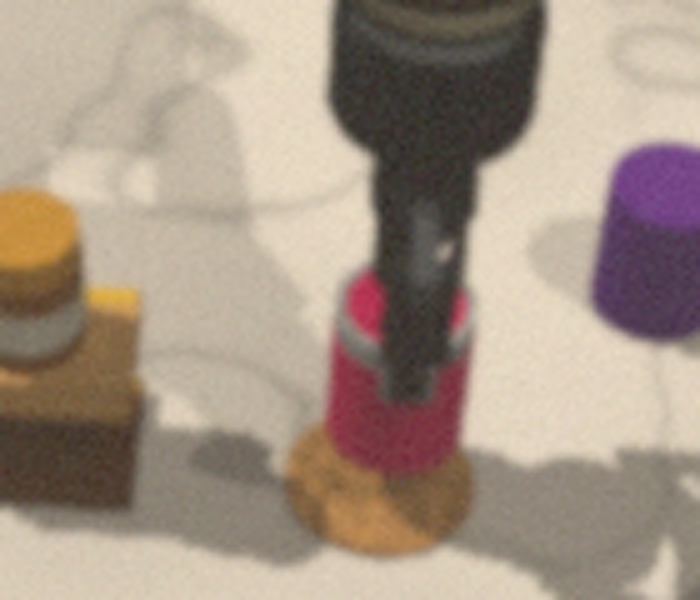

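The pink tin is upright over the round mat, needing about 5 mm each way, as the numbers also say.

```bash
python3 -m crank '[[[0,0,0],[4,5,10],0.3],[[0,0,0],[0,0,8],0.3],[[0,0,0],[0,0,5],0.3],[[0,0,0],[0,0,0],0.3],[[0,0,0],[0,0,0],0.3]]'; python3 go.py .584 .202 .0562
```

```text
t: 31.05
eef_pos: [0.5841, 0.2018, 0.0654]
orientation: [0.0, 0.993, 0.122, -0.0]
ft_force: [0.2, -0.1, -1.7]
finger_gap: 0.054
t 31.05 pos [0.5841 0.2018 0.0654] yaw 13.98 tilt 0.01 gap 0.054 F [ 0.2 -0.1 -1.7] j [ 0.17  0.36  1.83  0.    0.95 -0.08]
  shift tool mm (present axes) [-0.1 -0.2  9.2] norm 9.2
```

```bash
python3 -m crank '[[[0,0,0],[0,0,4],0.3],[[0,0,0],[0,0,3],0.3],[[0,0,0],[0,0,1],0.3],[[0,0,0],[0,0,0],0.3],[[0,0,0],[0,0,0],0.3]]'; python3 -m crank '[[[0,0,0],[0,0,1],0.3],[[0,0,0],[0,0,0],0.3],[[0,0,0],[0,0,0],0.3]]';python3 go.py .584 .202 .0562
```

```text
t: 31.55
eef_pos: [0.5843, 0.2018, 0.0575]
orientation: [-0.0, 0.993, 0.122, 0.0]
ft_force: [-0.2, -0.1, -1.4]
finger_gap: 0.0542
t: 31.85
eef_pos: [0.5845, 0.2018, 0.0567]
orientation: [0.0, 0.993, 0.122, 0.0]
ft_force: [-0.5, 0.5, -0.1]
finger_gap: 0.0542
t 31.85 pos [0.5845 0.2018 0.0567] yaw 13.98 tilt 0.04 gap 0.0542 F [-0.5  0.5 -0.1] j [ 0.17  0.37  1.83 -0.    0.94 -0.08]
  shift tool mm (present axes) [-0.5 -0.3  0.5] norm 0.8
```

```bash
python3 -m crank '[[[0,0,0],[0,0,0.5],0.3],[[0,0,0],[0,0,0],0.6],[[0,0,0],[0,0,0],1],[[0,0,0],[0,0,0],1],[[0,0,0],[0,0,-15],1]]'; python3 -m crank '[[[0,0,0],[0,0,-35],1],[[0,0,0],[0,0,-40],1],[[0,0,0],[0,0,-40],1],[[0,0,0],[-35,0,0],1],[[0,0,0],[-40,0,0],1]]';python3 -m crank '[[[0,0,0],[-40,0,0],1],[[0,0,0],[-15,0,0],1],[[0,0,0],[0,0,0],1],[[0,0,0],[0,0,0],1]]'; python3 - <<'E'
from h import *
from go import rep; rep()
for n in("top","scene"):
    a=read_camera(n)[:,:,::-1];cv2.imwrite(f"pics/f_{n}raw.png",a)
    x0,y0,x1,y1=(210,150,410,260) if n=="top" else (190,180,400,310)
    cv2.imwrite(f"pics/f_{n}.png",cv2.convertScaleAbs(cv2.resize(a[y0:y1,x0:x1],None,fx=3.8,fy=3.8,interpolation=cv2.INTER_CUBIC),alpha=1.7))
E
```

```text
t: 32.35
eef_pos: [0.5822, 0.2015, 0.0687]
orientation: [0.0, 0.993, 0.122, -0.003]
ft_force: [-0.9, -0.2, 0.2]
finger_gap: 0.0856
t: 32.85
eef_pos: [0.5128, 0.1838, 0.1896]
orientation: [-0.0, 0.993, 0.122, 0.003]
ft_force: [-0.2, 1.0, 0.3]
finger_gap: 0.0852
t: 33.25
eef_pos: [0.4588, 0.1705, 0.1872]
orientation: [-0.0, 0.993, 0.122, 0.001]
ft_force: [1.2, 0.5, -0.1]
finger_gap: 0.0853
t 33.25 pos [0.4588 0.1705 0.1872] yaw 13.97 tilt 0.15 gap 0.0853 F [ 1.2  0.5 -0.1] j [ 0.15 -0.08  2.07  0.    1.15 -0.1 ]
```

View pics/f_top.png

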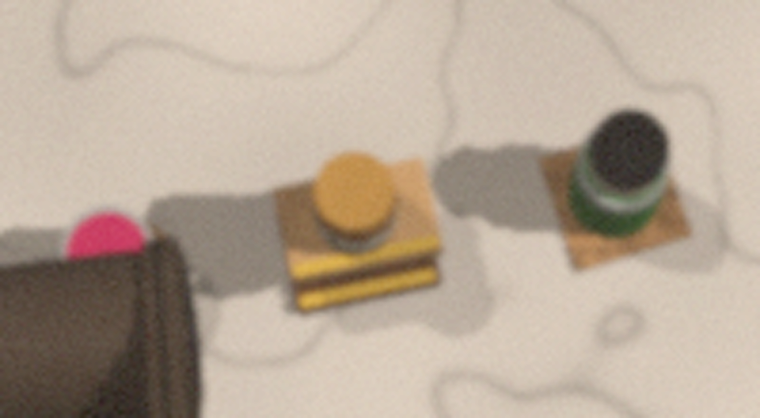

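View pics/f_scene.png

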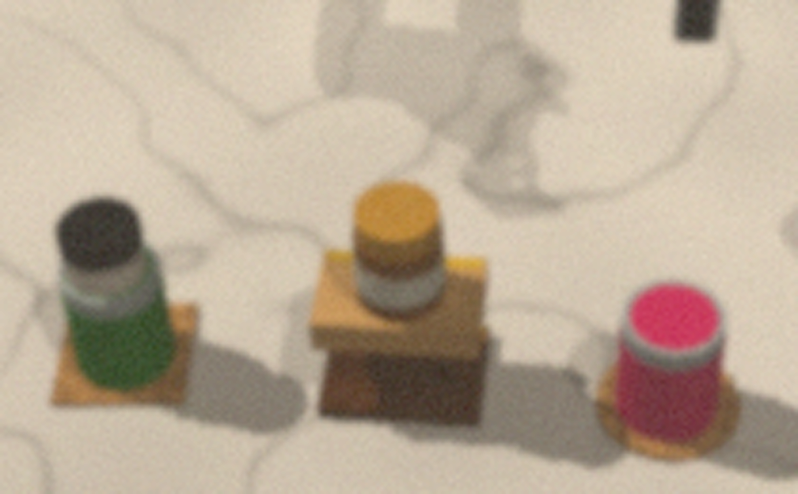

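All are placed and upright. I'll shift the arm clear of the view for one numeric check.

```bash
python3 -m crank '[[[0,0,0],[0,40,0],1],[[0,0,0],[0,45,0],1],[[0,0,0],[0,45,0],1],[[0,0,0],[0,30,0],1],[[0,0,0],[0,0,0],1]]'; python3 -m crank '[[[0,0,0],[0,0,0],1],[[0,0,0],[0,0,0],1]]'; python3 - <<'E'
from h import *
from go import rep; rep()
a=read_camera("top");cv2.imwrite("pics/end_top.png",a[:,:,::-1])
b=read_camera("scene");cv2.imwrite("pics/end_scene.png",b[:,:,::-1])
T=cv2.GaussianBlur(a,(3,3),0);S=cv2.GaussianBlur(b,(3,3),0)
def f(name,n,im,lo,hi,roi,z):
    c=big(mask(im,lo,hi,roi));e=cv2.fitEllipse(cv2.convexHull(c));print(name,n,np.round(e[0]+e[1],1),ray(n,[e[0]],z)[0].round(4))
f("pink","top",T,(160,140,95),(180,255,255),(215,195,270,235),.073)
f("honey","top",T,(8,140,95),(17,255,255),(290,186,318,211),.13)
f("cream","top",T,(0,0,0),(40,80,56),(362,172,390,201),.105)
f("cream","scene",S,(0,0,0),(180,70,46),(200,228,232,252),.105)
f("honey","scene",S,(8,150,95),(24,255,255),(278,224,310,243),.13)
f("pink","scene",S,(160,160,100),(180,255,255),(345,250,390,275),.073)
f("candle","top",T,(8,70,60),(24,255,255),(480,170,530,220),.074)
c=big(mask(T,(95,40,20),(125,255,255),(120,150,190,220)));P=ray("top",c[:,0,:]+0.,.085)[:,:2];print("mug",cv2.minAreaRect((P*1000).astype(np.float32)))
E
```

```text
t: 33.85
eef_pos: [0.4987, 0.0118, 0.1863]
orientation: [0.001, 0.993, 0.119, 0.0]
ft_force: [-0.3, 0.2, 0.0]
finger_gap: 0.0855
t: 34.05
eef_pos: [0.4969, 0.0158, 0.1857]
orientation: [-0.0, 0.993, 0.122, -0.0]
ft_force: [0.2, -0.6, 0.1]
finger_gap: 0.0853
t 34.05 pos [0.4969 0.0158 0.1857] yaw 14.02 tilt 0.04 gap 0.0853 F [ 0.2 -0.6  0.1] j [-0.17 -0.06  2.06  0.    1.15 -0.42]
pink top [237.6 214.6  14.9  18.9] [0.5884 0.2008 0.073 ]Traceback (most recent call last):
  File "<stdin>", line 9, in <module>
  File "<stdin>", line 7, in f
cv2.error: OpenCV(4.12.0) /io/opencv/modules/imgproc/src/shapedescr.cpp:361: error: (-201:Incorrect size of input array) There should be at least 5 points to fit the ellipse in function 'fitEllipseNoDirect'
```

View pics/end_top.png

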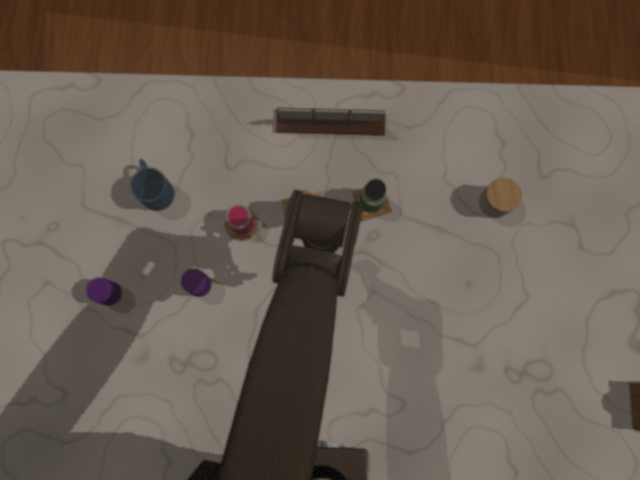

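```bash
python3 - <<'E'
from h import *
L=lambda p:cv2.GaussianBlur(cv2.imread(p)[:,:,::-1].copy(),(3,3),0)
T=L("pics/end_top.png");S=L("pics/f_sceneraw.png");H=L("pics/f_topraw.png")
def f(name,n,im,lo,hi,roi,z):
    c=big(mask(im,lo,hi,roi));e=cv2.fitEllipse(cv2.convexHull(c));print(name,n,np.round(e[0]+e[1],1),ray(n,[e[0]],z)[0].round(4))
f("honey","top",H,(8,140,85),(24,255,255),(290,186,318,213),.13)
f("pink","top",T,(160,120,70),(180,255,255),(222,202,256,224),.073)
f("pink","scene",S,(160,160,90),(180,255,255),(345,250,390,275),.073)
f("cream","top",T,(0,0,0),(180,90,52),(363,176,389,201),.105)
f("cream","scene",S,(0,0,0),(180,70,56),(200,228,232,252),.105)
f("honey","scene",S,(8,150,95),(24,255,255),(278,224,310,243),.13)
f("green","scene",S,(40,80,20),(75,255,255),(200,240,245,290),.03)
f("candle","top",T,(8,70,60),(24,255,255),(480,170,530,220),.074)
c=big(mask(T,(95,40,20),(125,255,255),(120,150,190,220)));P=ray("top",c[:,0,:]+0.,.085)[:,:2];print("mug",cv2.minAreaRect((P*1000).astype(np.float32)))
E
```

```text
honey top [303.  201.   18.6  20.3] [0.6081 0.0562 0.13  ]
pink top [237.6 215.6  18.2  19.5] [0.5862 0.2007 0.073 ]
pink scene [367.  263.2  13.7  20.1] [0.5844 0.2019 0.073 ]
cream top [374.5 189.9  18.9  20.8] [ 0.644  -0.0975  0.105 ]
cream scene [215.9 242.2  18.9  21.2] [ 0.6533 -0.0933  0.105 ]
honey scene [293.8 235.9  13.7  20.2] [0.6112 0.0586 0.13  ]
green scene [221.5 268.1  24.7  26.8] [ 0.6546 -0.0922  0.03  ]
candle top [503.  194.7  35.1  36.4] [ 0.6501 -0.3857  0.074 ]
mug ((642.0018920898438, 396.14239501953125), (111.06672668457031, 70.54362487792969), 53.88241958618164)
```

```bash
python3 -c "
from bench import *
print(job_done())"
```

```text
the job is handed in; nothing more can be done
None
```

The counter display is set up and handed in at about 34 s of the 122 s allowed. The gripper was open and clear of everything. No verdict was reported.

- **Shelf:** it went down the flatted post with no measurable resistance. The last picture shows the shaft end in the hole and both brass strips on the robot's side. Measured from above, it is about 1 mm and 0.5° off the stand.
- **Honey jar:** it is upright on the shelf, within about 3 mm of the middle in both cameras.
- **Pink tin:** it is on the round mat, left of the stand, within about 3 mm of the centre. The purple look-alikes were not touched.
- **Green tin:** it is on the square mat, right of the stand, within about 2 mm of the centre.
- **Cream pot:** it is upright on the green tin, about 3–4 mm off centre from above.
- **Mug and candle:** both measure within about 1.5 mm of where they started.

**Checks that disagreed:** the scene camera put the cream pot about 9 mm in x and 4 mm in y from where the top camera had it. That outline ran into the pot's dark side, so I relied on the top view and the arm's position at release, which agreed within about 4 mm. The cameras also differed by about 2 mm in y on the mats. My first final-check script stopped because the arm covered the honey in that picture, so the honey check uses the picture taken just before.

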